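# Check the bearing housings with a plug gauge

## Robot

A 6-joint arm with a two-finger parallel gripper is mounted at the origin on the work surface; the furniture and walls round the work are solid. World frame = base frame: x ahead of the robot, y to its left, z up, the work surface at z = 0. Lengths are in m, angles in rad, forces in N, time in s.
With the tool pointing down it reaches from about 0.325 to 0.875 m from the base axis. Payload 4.4 kg.
Tool frame: the origin (TCP) lies on the centre line of the jaws, within the pads' length; the fingertips stand 19 mm ahead of it and the grasp point (between the pads) is the TCP; z points along the fingers, y is the line along which they close (so a half turn about z gives the same grasp; the last joint's range is limited). The gripper opens to 85 mm and grips with 20 to 120 N. Pads are 22 mm wide; open, the fingers measure 114 mm over their backs; the gripper's body (76 mm by 85 mm) begins 54 mm behind the grasp point. The pads swing forward as they close: fully open they stand 13 mm farther back than shut.
Start: joints at [0.979, 0.207, 1.542, -0, 1.393, -0.15], TCP at [0.246, 0.52, 0.25] pointing down, gripper open.
Joint ranges: [-2.73, 2.73], [-0.86, 2.22], [0.23, 2.46], [-1.11, 4.25], [0.08, 2.63], [-2.82, 2.82]. Speed limits (rad/s): [2.79, 2.79, 3.14, 3.14, 3.14, 3.14].

## Interface

Orientations are given as [roll, pitch, yaw] about the fixed x, y, z axes, in that order (R = Rz(yaw) Ry(pitch) Rx(roll)).
In Python, from bench import robot gives the robot as it stands.
- The arm moves only by the tool move_arm, never from a script. Its argument "rows" is a list of rows, each a list of 6 numbers: the shift along the tool's x, y, z as a fraction of full scale, then the turn, a rotation vector about the tool's x, y, z as a fraction of full scale. A call has 1 to 5 rows; each row is the pose to reach, as a shift and turn from the pose commanded when the call began, along the tool's axes at that moment; what a row does not reach only later rows make up. Full scale, the value 1, is 0.15 m for a shift and 90 degrees for a turn. A row lasts 1/12 s, in which the tool goes at most 41.7 mm and 7.16 degrees, less where a joint would pass 70% of its speed; a pose out of reach is approached as far as the arm can. A call with a number of a shift or a turn outside -1 to 1 is refused whole. A call with a gripper value outside its range is refused whole. "grip" is the opening, from 0 (shut) to 1 (fully open), set as the call begins (left out, the last holds). The fingers move at their own pace and stop on an object; "squeeze" is the grip in N (left out, the last holds). Time passes only in rows, so rows that repeat a pose let the fingers close. It gives the time, the measured TCP pose, the force, the opening and the grip force at its end, in the units of the state.
- robot.get_obs(): the state, without advancing time (a new reading comes with each control period).
- robot.read_camera(name): name is "side" or "top" or "wrist"; returns a dict with "image" (384x512x3 uint8, red, green, blue), "fx", "fy", "cx", "cy" (pixels), "position" and "attitude" of the camera in the world. Camera axes: x right, y down, z forward; pixel columns grow to the right and rows downward; lengths in m; the calibration is good to about 2 mm. A picture is of the moment at which its call begins. There is no depth.
- robot.finish_job(): hands the job in; it is judged then, once.
The state is a dict: "t": time; "joint_pos": joint angles; "joint_vel": joint speeds; "joint_efforts": joint torques, N m; "eef_pos": TCP position; "orientation": TCP orientation; "contact_force": force on the tool from outside, world axes, zero at the start; "moment": the same for the moment, N m; "gripper_width": opening from 0.0 (shut) to 1.0 (fully open); "grasp_force": force on a finger pad.
Only numpy, scipy, OpenCV 4.12 (cv2) and the standard library are available. Lean on these libraries where they do the work, as an engineer would, in place of code of your own. Each camera call takes 0.05 s, during which the arm holds its last target. There are 200 camera calls.

## Task

Check every bearing housing on the bench with the plug gauge, finishing one before the next and going from the tallest to the lowest: first push the long go end in through the sprung dust flap until it has passed right through the bore, then draw it out, turn the gauge round and press the short no-go end in through the same flap, squarely and centred, lightly but firmly against the mouth of the bore to confirm that it is refused. Be gentle: never force or ram the gauge against a housing, or shove a housing along. When all are checked, lay the gauge to rest in the saddles of its wooden stand, and leave the other things on the bench where they are.

Things in the scene. Friction and masses are not known exactly. Their poses are not given: they have to be found in the camera images.
- gauge_mid (a point): Centre of the handle of the loose double-ended plug gauge, half-way up. The handle is a ribbed aluminium block 60 mm long, 36 x 36 mm in section, to be gripped across its flats. +x of this point runs along the gauge to the go end, -x to the no-go end. At first the gauge lies flat on the bench on its handle (this point 18 mm up), to the right before the housings.
- go_tip (a point): Centre of the end face of the gauge's go end, 118 mm along +x from gauge_mid (same axes). The go end is the longer and thinner one: a steel cylinder 28 mm across and 88 mm long with a 4 mm chamfer at the nose.
- nogo_tip (a point): Centre of the end face of the gauge's no-go end, 78 mm along -x from gauge_mid (same axes). The no-go end is the shorter and thicker one: a steel cylinder 35 mm across and 48 mm long with a square nose.
- gauge: The plug gauge, 196 mm long in all, about 0.25 kg; origin and axes as gauge_mid. It balances within about 15 mm of the handle's centre.
- bore_tall (a point): Centre of the mouth (flap side) of the bore of the tallest housing, 85 mm above the bench. +x is the bore axis, level, pointing into the bore; z is up. The bore is 30 mm across, 40 mm long, open at the back. Two or three of the three housings stand there; this one may be absent.
- flap_tall (a joint): Angle (rad) of the dust flap of the tall housing: steel plate 44 mm wide, 36 high, 3 thick, hung from a pin 40 mm before the bore's mouth and 23 mm above its axis. 0: hanging shut, closing the hood. A gauge end pushed in swings it inwards and up (to 1.5 at most) with about 1 N; it lies on the gauge and springs shut when the gauge is drawn out.
- house_tall: The tall bearing housing (4 kg, stands loose by its weight): grey block 62 mm wide, 119 mm high, brass nipple on top, dark foot 92 mm wide. Origin on the bench under the bore, 20 mm behind its mouth; +x as bore_tall. Before the mouth stands a hood 42 mm deep: cheeks 48 mm apart and 5 mm thick, roof plate 30 to 34 mm above the axis, front closed by the flap. The foot reaches 50 mm before the mouth.
- bore_middle (a point): Centre of the mouth (flap side) of the bore of the middle-height housing, 68 mm above the bench. +x is the bore axis, level, pointing into the bore; z is up. The bore is 30 mm across, 40 mm long, open at the back. Two or three of the three housings stand there; this one may be absent.
- flap_middle (a joint): Angle (rad) of the dust flap of the middle housing: steel plate 44 mm wide, 36 high, 3 thick, hung from a pin 40 mm before the bore's mouth and 23 mm above its axis. 0: hanging shut, closing the hood. A gauge end pushed in swings it inwards and up (to 1.5 at most) with about 1 N; it lies on the gauge and springs shut when the gauge is drawn out.
- house_middle: The middle bearing housing (4 kg, stands loose by its weight): grey block 62 mm wide, 102 mm high, brass nipple on top, dark foot 92 mm wide. Origin on the bench under the bore, 20 mm behind its mouth; +x as bore_middle. Before the mouth stands a hood 42 mm deep: cheeks 48 mm apart and 5 mm thick, roof plate 30 to 34 mm above the axis, front closed by the flap. The foot reaches 50 mm before the mouth.
- bore_low (a point): Centre of the mouth (flap side) of the bore of the lowest housing, 51 mm above the bench. +x is the bore axis, level, pointing into the bore; z is up. The bore is 30 mm across, 40 mm long, open at the back. Two or three of the three housings stand there; this one may be absent.
- flap_low (a joint): Angle (rad) of the dust flap of the low housing: steel plate 44 mm wide, 36 high, 3 thick, hung from a pin 40 mm before the bore's mouth and 23 mm above its axis. 0: hanging shut, closing the hood. A gauge end pushed in swings it inwards and up (to 1.5 at most) with about 1 N; it lies on the gauge and springs shut when the gauge is drawn out.
- house_low: The low bearing housing (4 kg, stands loose by its weight): grey block 62 mm wide, 85 mm high, brass nipple on top, dark foot 92 mm wide. Origin on the bench under the bore, 20 mm behind its mouth; +x as bore_low. Before the mouth stands a hood 42 mm deep: cheeks 48 mm apart and 5 mm thick, roof plate 30 to 34 mm above the axis, front closed by the flap. The foot reaches 50 mm before the mouth.
- stand_seat (a point): Seat of the gauge's fixed wooden stand (base 130 x 64 x 8 mm): where gauge_mid lies when the gauge rests in it, 42.5 mm above the bench. +x runs from saddle to saddle, level. Two V saddles (90 degrees, 12 mm thick, tops 45 mm above the bench), 46 mm either side, carry the gauge by its two cylinders, either way round; between them it is open for fingers.
- tub: Grease tub with a red lid, 70 mm across and 64 mm high, at the left of the bench; a bystander. Origin at the centre of its underside.
- impeller_b: Small pump impeller, 103 mm across and 22 mm high, behind the housings; a bystander. Origin at the centre of its underside.
- tape: Yellow tape measure, 37 x 82 x 64 mm, standing behind the housings; a bystander. Origin at the centre of its underside.

How it is judged:
By the outcome, as a careful person would: the job done as asked, in the order asked, and still so for the second after the job is handed in, with the robot touching nothing.
Of house_tall, house_middle, house_low only 2 to 3 are there at a start; the rules pass over those that are not, and their reading is None.
At some moment in a run one of gauge may be knocked a few centimetres aside while the robot is not near it.
Once in a run the grip may slacken for a moment while it holds something.
It also fails if it takes over 208 s, if anything falls off the work surface, if the arm or the gripper's body presses on something with over 40 N, if the wrist force passes 120 N, or if a joint passes its speed limit or range.

## Working session

There is one attempt and no reset: what is moved stays moved. The work goes in short steps, Python scripts to look and compute and a tool call to move; the robot and the scene stay as the last step left them, time stands still between calls to the robot, and variables do not carry over. Pictures are saved under pics/ and viewed, at most 14 in all, crops included, and the job is handed in when it is done.

Besides the shell and the picture viewer there is one more tool, called after "Call:" as name([rows], argument=value, ...), one row to a line, values as JSON. move_arm: Moves the arm, as the interface text tells. Its arguments: {"type":"object","properties":{"rows":{"type":"array"},"grip":{"type":"number"},"squeeze":{"type":"number"}},"required":["rows"]}

```bash
ls; mkdir -p pics
python3 - <<'E'
from bench import robot
import cv2, numpy as np
o=robot.get_obs(); print({k:np.round(v,3).tolist() for k,v in o.items()})
for n in ("top","side"):
    c=robot.read_camera(n); cv2.imwrite(f"pics/{n}0.png",c["image"][:,:,::-1]); print(n,c["fx"],c["fy"],c["cx"],c["cy"],np.round(c["position"],4),np.round(c["attitude"],4))
E
```

```text
pics
{'t': 0.0, 'joint_pos': [0.979, 0.207, 1.543, 0.0, 1.394, -0.151], 'joint_vel': [0.001, -0.001, -0.0, 0.001, -0.002, -0.001], 'joint_efforts': [0.0, -38.303, -29.16, -0.0, 0.01, -0.0], 'eef_pos': [0.245, 0.519, 0.249], 'orientation': [-3.139, -0.0, 2.7], 'contact_force': [-0.304, 0.098, 0.584], 'moment': [-0.026, 0.01, 0.083], 'grasp_force': 0.0, 'gripper_width': 0.998}
top 499.43559153485467 499.43559153485467 261.72025687760566 191.5592427284508 [0.3415 0.0287 1.6184] [-3.0020e+00 -2.2000e-03 -1.5437e+00]
side 497.0666713958619 497.0666713958619 256.526119786285 190.7703754968772 [0.446  1.4429 0.6155] [-1.934  -0.0249 -3.0676]
```

View pics/top0.png

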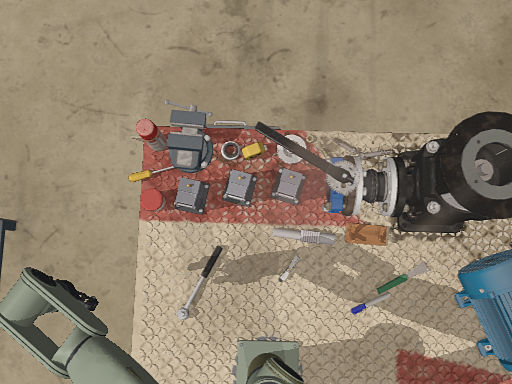

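View pics/side0.png

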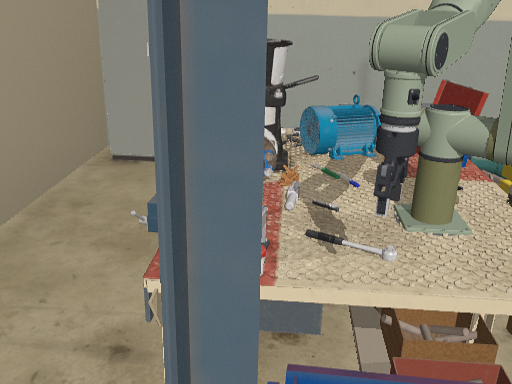

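The top view shows three housings near (191,195), (239,187) and (289,185), the gauge near (303,236), the stand near (367,234) and the tub at (151,200). A post hides the housings in the side view. Next I'll enlarge the working area of the top view.

```bash
cat > h.py <<'E'
from bench import robot
import cv2, numpy as np
from scipy.spatial.transform import Rotation as R
def RM(a): return R.from_euler('xyz',a).as_matrix()
def ray(c,uv,z):
    d=RM(c["attitude"])@np.array([(uv[0]-c["cx"])/c["fx"],(uv[1]-c["cy"])/c["fy"],1.])
    p=np.array(c["position"]); return p+d*(z-p[2])/d[2]
def proj(c,P):
    q=RM(c["attitude"]).T@(np.array(P)-np.array(c["position"]))
    return np.array([c["fx"]*q[0]/q[2]+c["cx"],c["fy"]*q[1]/q[2]+c["cy"]])
E
python3 - <<'E'
from h import *
c=robot.read_camera("top")
im=c["image"][:,:,::-1]
crop=im[150:255,165:400]; cv2.imwrite("pics/top1.png",cv2.resize(crop,None,fx=3.4,fy=3.4,interpolation=cv2.INTER_CUBIC))
for n,uv in dict(h1=(191,195),h2=(239,187),h3=(289,185),g=(303,236),s=(367,234),tub=(151,200)).items(): print(n,np.round(ray(c,uv,.04),3))
E
```

```text
h1 [0.546 0.256 0.04 ]
h2 [0.576 0.104 0.04 ]
h3 [ 0.587 -0.055  0.04 ]
g [ 0.425 -0.103  0.04 ]
s [ 0.437 -0.304  0.04 ]
tub [0.526 0.383 0.04 ]
```

View pics/top1.png

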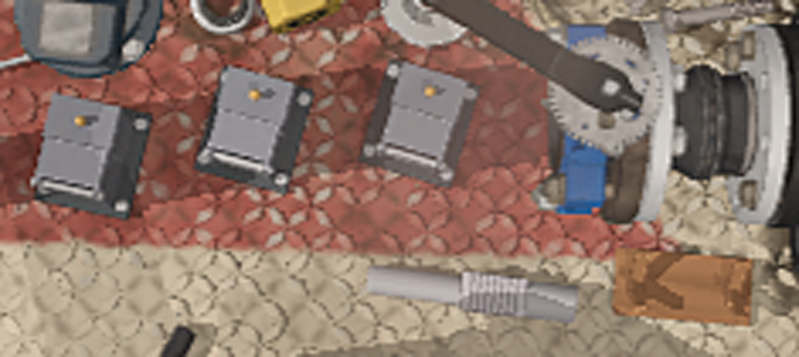

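The crop shows the flaps facing the robot (downward in the picture). The gauge's go end points left (+y), with its tip at crop (368,279) and its handle at (497,294). The stand is at crop (683,287). I need the wrist camera to tell the heights apart.

```bash
cat >> h.py <<'E'
def go(pos,yaw=None,rpy=None):
    "print the move (tool axes, full-scale fractions) from the measured pose to a tool-down pose"
    o=robot.get_obs(); A=RM(o["orientation"]); B=RM(rpy if rpy is not None else [np.pi,0,yaw])
    s=A.T@(np.array(pos)-o["eef_pos"])/.15; t=R.from_matrix(A.T@B).as_rotvec()/(np.pi/2)
    print("t",round(o["t"],2),"eef",np.round(o["eef_pos"],4),np.round(o["orientation"],4),"-> shift",np.round(s,4),"turn",np.round(t,4),"F",np.round(o["contact_force"],1),"w",round(o["gripper_width"],3),"gf",round(o["grasp_force"],1))
E
python3 - <<'E'
from h import *
c=robot.read_camera("wrist"); o=robot.get_obs()
A=RM(o["orientation"]); print("cam in tool",A.T@(np.array(c["position"])-o["eef_pos"]), np.round(A.T@RM(c["attitude"]),3), c["fx"],c["cx"],c["cy"])
go([.42,.05,.25],np.pi/2)
go([.42,-.11,.25],np.pi/2)
E
```

```text
cam in tool [ 0.06515312  0.00075723 -0.12460144] [[-0.    -0.966 -0.26 ]
 [ 1.     0.    -0.001]
 [ 0.001 -0.26   0.966]] 313.86409064385134 254.364248981427 197.52613619086506
t 0.2 eef [0.2456 0.5194 0.2496] [-3.1402e+00 -2.0000e-04  2.6998e+00] -> shift [-2.3889e+00 -2.3321e+00 -2.0000e-04] turn [-9.000e-04  4.000e-04  7.188e-01] F [-0.6 -0.5  0.8] w 0.996 gf 0.0
t 0.2 eef [0.2456 0.5194 0.2496] [-3.1402e+00 -2.0000e-04  2.6998e+00] -> shift [-2.8450e+00 -3.2963e+00  1.1000e-03] turn [-9.000e-04  4.000e-04  7.188e-01] F [-0.6 -0.5  0.8] w 0.996 gf 0.0
```

Call:
move_arm([
  [-0.77,-0.72,-0.11,0,0,0],
  [-0.77,-0.72,-0.11,0,0,0],
  [-0.77,-0.72,-0.11,0,0,0],
  [-0.77,-0.72,-0.11,0,0,0],
  [-0.77,-0.72,-0.11,0,0,0],
])

```text
t: 0.62
eef_pos: [0.3059, 0.3686, 0.2672]
orientation: [-3.14, 0.003, 2.695]
contact_force: [-0.1, -0.2, 0.4]
gripper_width: 0.998
grasp_force: 0.0
```

Call:
move_arm([
  [-0.77,-0.72,-0.11,0,0,0],
  [-0.77,-0.72,-0.11,0,0,0],
  [-0.77,-0.72,-0.11,0,0,0],
  [-0.77,-0.72,-0.11,0,0,0],
  [-0.77,-0.72,-0.11,0,0,0],
])

```text
t: 1.03
eef_pos: [0.3646, 0.2218, 0.2841]
orientation: [-3.141, 0.003, 2.693]
contact_force: [-0.7, 1.1, 0.3]
gripper_width: 1.0
grasp_force: 0.0
```

Call:
move_arm([
  [-0.77,-0.72,-0.11,0,0,-0.28],
  [-0.77,-0.72,-0.11,0,0,-0.28],
  [-0.77,-0.72,-0.11,0,0,-0.28],
  [-0.77,-0.72,-0.11,0,0,-0.28],
  [-0.77,-0.72,-0.11,0,0,-0.28],
])

```text
t: 1.45
eef_pos: [0.4216, 0.0772, 0.3001]
orientation: [-3.141, 0.001, -3.141]
contact_force: [0.5, 0.1, -0.1]
gripper_width: 1.0
grasp_force: 0.0
```

Run:
```python
from h import *
go([.42,.08,.3],np.pi)
c=robot.read_camera("wrist"); cv2.imwrite("pics/w1.png",cv2.resize(c["image"][:,:,::-1],(800,600)))
np.save("w1.npy",c,allow_pickle=True); print(c["position"],c["attitude"])
```

```text
t 1.45 eef [0.4216 0.0772 0.3001] [-3.1412e+00  1.1000e-03 -3.1408e+00] -> shift [0.0106 0.0186 0.0009] turn [-0.0003  0.0007  0.0005] F [ 0.5  0.1 -0.1] w 1.0 gf 0.0
[0.35661737 0.07774013 0.42484357] [2.87782177e+00 1.33850863e-03 1.57164407e+00]
```

View pics/w1.png

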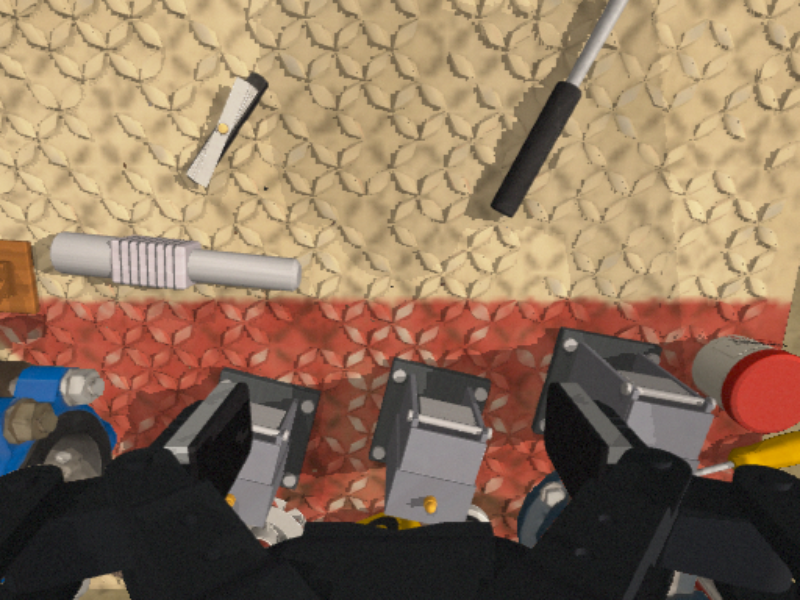

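The wrist view (800 wide) shows the gauge with its handle at (153,262), its go tip at (299,274), and the stand edge at (15,275). The three housing fronts have their flap pins near (270,420), (450,425) and (670,395). I'll take three shifted wrist shots for stereo.

Call:
move_arm([
  [-0.46,0.95,0.13,0,0,0],
  [-0.46,0.95,0.13,0,0,0],
  [-0.46,0.95,0.13,0,0,0],
  [-0.46,0.95,0.13,0,0,0],
  [-0.46,0.95,0.13,0,0,0],
])

```text
t: 1.92
eef_pos: [0.4905, 0.2268, 0.2781]
orientation: [3.139, -0.002, -3.139]
contact_force: [-0.6, 0.5, 1.0]
gripper_width: 0.999
grasp_force: 0.0
```

Call:
move_arm([
  [0,0,0,0,0,0],
  [0,0,0,0,0,0],
])

```text
t: 2.08
eef_pos: [0.4891, 0.2217, 0.2797]
orientation: [-3.141, -0.002, 3.141]
contact_force: [-0.0, 0.3, -0.1]
gripper_width: 0.999
grasp_force: 0.0
```

Run:
```python
from h import *
go([.49,.08,.28],np.pi)
c=robot.read_camera("wrist"); cv2.imwrite("pics/w2.png",c["image"][:,:,::-1]);np.save("w2.npy",c,allow_pickle=True)
```

```text
t 2.08 eef [0.4891 0.2217 0.2797] [-3.1409e+00 -1.5000e-03  3.1408e+00] -> shift [-0.0065 -0.9446 -0.0015] turn [-0.0004 -0.001  -0.0005] F [-0.   0.3 -0.1] w 0.999 gf 0.0
```

Call:
move_arm([
  [0,-0.93,0,0,0,0],
  [0,-0.93,0,0,0,0],
  [0,-0.93,0,0,0,0],
  [0,-0.93,0,0,0,0],
  [0,-0.93,0,0,0,0],
])

```text
t: 2.55
eef_pos: [0.4891, 0.0776, 0.281]
orientation: [-3.14, 0.001, 3.133]
contact_force: [-0.3, 0.3, -0.6]
gripper_width: 1.004
grasp_force: 0.0
```

Call:
move_arm([
  [0,0,0,0,0,0],
  [0,0,0,0,0,0],
])

```text
t: 2.72
eef_pos: [0.4893, 0.0817, 0.2808]
orientation: [3.141, 0.001, 3.139]
contact_force: [-0.1, -0.6, 0.3]
gripper_width: 1.0
grasp_force: 0.0
```

Run:
```python
from h import *
go([.49,-.06,.28],np.pi)
c=robot.read_camera("wrist"); cv2.imwrite("pics/w3.png",c["image"][:,:,::-1]);np.save("w3.npy",c,allow_pickle=True)
```

```text
t 2.72 eef [0.4893 0.0817 0.2808] [3.1409e+00 9.0000e-04 3.1387e+00] -> shift [-0.0074 -0.9449  0.0044] turn [ 0.0004  0.0005 -0.0019] F [-0.1 -0.6  0.3] w 1.0 gf 0.0
```

Call:
move_arm([
  [0,-0.93,0,0,0,0],
  [0,-0.93,0,0,0,0],
  [0,-0.93,0,0,0,0],
  [0,-0.93,0,0,0,0],
  [0,-0.93,0,0,0,0],
])

```text
t: 3.18
eef_pos: [0.4896, -0.0599, 0.2804]
orientation: [-3.141, 0.0, 3.137]
contact_force: [0.5, 0.2, 0.0]
gripper_width: 1.001
grasp_force: 0.0
```

Call:
move_arm([
  [0,0,0,0,0,0],
  [0,0,0,0,0,0],
])

```text
t: 3.35
eef_pos: [0.4894, -0.0563, 0.2802]
orientation: [3.141, -0.0, 3.141]
contact_force: [-0.4, 0.2, -0.1]
gripper_width: 1.001
grasp_force: 0.0
```

Run:
```python
from h import *
go([.49,-.06,.28],np.pi)
c=robot.read_camera("wrist"); cv2.imwrite("pics/w4.png",c["image"][:,:,::-1]);np.save("w4.npy",c,allow_pickle=True)
a=[cv2.imread(f"pics/w{i}.png") for i in (2,3,4)]
z=np.vstack([cv2.resize(i[120:290],(800,266)) for i in a[:2]]); cv2.imwrite("pics/w23.png",z)
cv2.imwrite("pics/w4b.png",cv2.resize(a[2],(800,600)))
```

```text
t 3.35 eef [ 0.4894 -0.0563  0.2802] [ 3.1407e+00 -1.0000e-04  3.1413e+00] -> shift [-0.0042 -0.0244  0.0013] turn [ 0.0006 -0.0001 -0.0002] F [-0.4  0.2 -0.1] w 1.001 gf 0.0
```

View pics/w23.png

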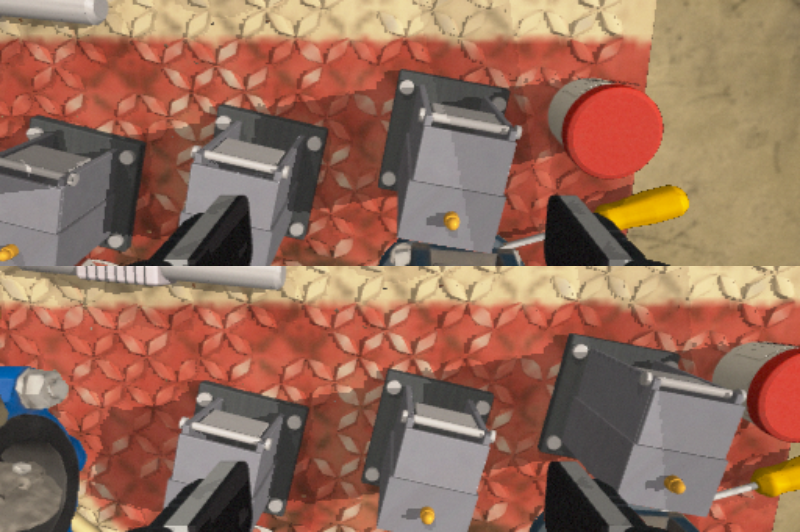

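View pics/w4b.png

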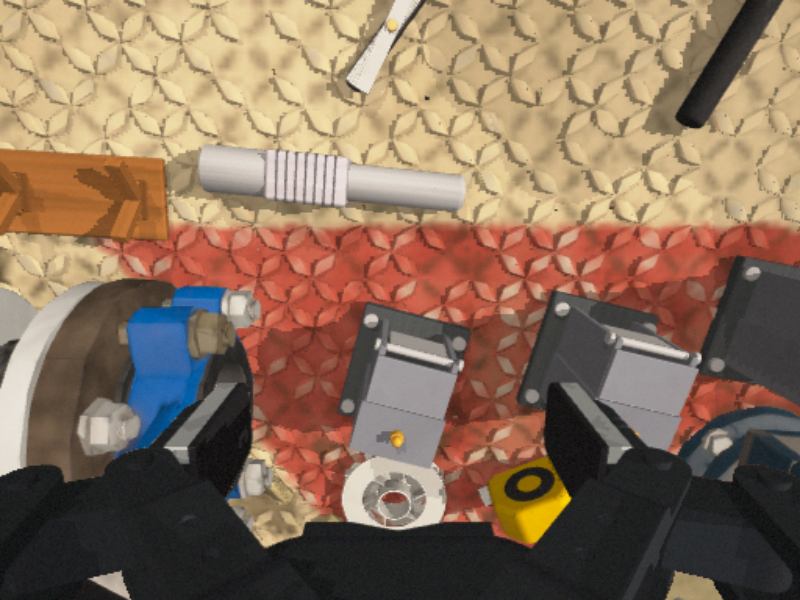

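The stereo shots show the pin end-caps of all three flaps: left housing in w2 at (275,188)/(331,204), middle in w3 at (261,213)/(314,229), right in w4 at (244,221)/(294,235). I'll triangulate those and check the heights.

```bash
cat >> h.py <<'E'
def L(n): return np.load(f"{n}.npy",allow_pickle=True).item()
def tri(obs):
    A=np.zeros((3,3));b=np.zeros(3);D=[]
    for c,uv in obs:
        d=RM(c["attitude"])@np.array([(uv[0]-c["cx"])/c["fx"],(uv[1]-c["cy"])/c["fy"],1.]);d/=np.linalg.norm(d)
        M=np.eye(3)-np.outer(d,d);A+=M;b+=M@np.array(c["position"])
    P=np.linalg.solve(A,b); r=[np.round(proj(c,P)-uv,1).tolist() for c,uv in obs]
    return P,r
E
python3 - <<'E'
from h import *
w2,w3,w4=L("w2"),L("w3"),L("w4")
H={"H1":[[(w2,(274.6,188.4)),(w3,(413.4,190.9))],[(w2,(330.9,204.3)),(w3,(475.5,203.7))]],
"H2":[[(w2,(125.4,217.8)),(w3,(261.1,213.3)),(w4,(391.7,216.3))],[(w2,(181.8,229.9)),(w3,(313.6,229.3)),(w4,(446.1,229.1))]],
"H3":[[(w3,(119.7,221.6)),(w4,(243.8,220.8))],[(w2,(46.7,234.4)),(w3,(171.5,233.1)),(w4,(294.4,234.9))]]}
for k,(a,b) in H.items():
    A,ra=tri(a);B,rb=tri(b);d=B-A;print(k,np.round(A,4),np.round(B,4),"mid",np.round((A+B)/2,4),"len",np.round(np.linalg.norm(d),4),"yaw",np.round(np.arctan2(d[1],d[0])-np.pi/2,3),ra,rb)
# gauge in w4
for n,uv,z in (("go",(463*.64,191*.64),.018),("nogo",(202*.64,169*.64),.018),("h1",(266*.64,177*.64),.018),("h2",(347*.64,181*.64),.018)):
    print(n,np.round(ray(w4,uv,z),4))
E
```

```text
H1 [0.4988 0.242  0.0986] [0.5093 0.2955 0.1144] mid [0.504  0.2688 0.1065] len 0.0567 yaw -0.194 [[-0.1, 1.9], [0.1, -1.9]] [[0.0, 0.4], [-0.0, -0.4]]
H2 [0.5278 0.088  0.0938] [0.5426 0.1451 0.095 ] mid [0.5352 0.1165 0.0944] len 0.059 yaw -0.252 [[0.6, -1.5], [-1.0, 2.1], [0.6, -0.6]] [[-0.4, 0.1], [0.8, -0.4], [-0.5, 0.3]]
H3 [ 0.5402 -0.0677  0.0757] [ 0.5553 -0.0111  0.0758] mid [ 0.5478 -0.0394  0.0757] len 0.0585 yaw -0.261 [[0.0, -0.4], [0.0, 0.4]] [[-0.1, 0.2], [0.0, 0.7], [-0.0, -0.9]]
go [ 0.435  -0.0056  0.018 ]
nogo [ 0.4187 -0.2043  0.018 ]
h1 [ 0.4246 -0.1561  0.018 ]
h2 [ 0.4276 -0.0945  0.018 ]
```

The pin heights come out at 107, 94 and 76 mm, so the tall housing is the left one (y≈0.27), then the middle (y≈0.117), then the low (y≈-0.04). The pin lengths agree with each other. I'll refine these with colour masks, and measure the gauge the same way.

```bash
cat >> h.py <<'E'
def blob(c,near,minb=110,dmax=10):
    im=cv2.GaussianBlur(c["image"],(3,3),0).astype(int)
    m=((im[:,:,0]-im[:,:,2]<dmax)&(im.mean(2)>minb)).astype(np.uint8)
    m=cv2.morphologyEx(m,cv2.MORPH_OPEN,np.ones((5,5),np.uint8))
    n,lab,st,ce=cv2.connectedComponentsWithStats(m)
    k=lab[int(near[1]),int(near[0])]; return (lab==k)&(k>0),st[k]
def gauge(c,near,z=.018,**k):
    "gauge centre line from its mask, cast on the plane z"
    m,st=blob(c,near,**k); cnt=max(cv2.findContours(m.astype(np.uint8),0,1)[0],key=cv2.contourArea)
    P=np.array([ray(c,p,z)[:2] for p in cnt[:,0,:]],np.float32)
    (cx,cy),(w,h),a=cv2.minAreaRect(P); return P,(cx,cy),(w,h),a,st
E
python3 - <<'E'
from h import *
w4=L("w4")
P,ce,wh,a,st=gauge(w4,(250,116)); print(ce,wh,a,st)
# pins: crop sheet enlarged
out=[]
for n,c,u in (("w2",L("w2"),(303,196)),("w3",L("w3"),(287,221)),("w4",w4,(269,228))):
    im=c["image"][u[1]-30:u[1]+30,u[0]-45:u[0]+45,::-1]; out.append(cv2.resize(im,None,fx=8,fy=8,interpolation=cv2.INTER_CUBIC)[:, :])
cv2.imwrite("pics/pins.png",cv2.resize(np.vstack(out),None,fx=.41,fy=.41,interpolation=cv2.INTER_AREA))
print([o.shape for o in out])
E
```

```text
Traceback (most recent call last):
  File "h.py", line 32, in gauge
    m,st=blob(c,near,**k); cnt=max(cv2.findContours(m.astype(np.uint8),0,1)[0],key=cv2.contourArea)
                               ~~~^^^^^^^^^^^^^^^^^^^^^^^^^^^^^^^^^^^^^^^^^^^^^^^^^^^^^^^^^^^^^^^^^
ValueError: max() iterable argument is empty
```

Run:
```python
from h import *
w4=L("w4");im=w4["image"]
for u,v in ((150,110),(250,121),(185,115),(200,114),(250,80),(300,150),(100,110)): print((u,v),im[v,u])
out=[]
for n,u in (("w2",(303,196)),("w3",(287,221)),("w4",(269,228))):
    q=L(n)["image"][u[1]-30:u[1]+30,u[0]-45:u[0]+45,::-1]; out.append(cv2.resize(q,(300,200),interpolation=cv2.INTER_CUBIC))
cv2.imwrite("pics/pins.png",np.vstack(out))
```

```text
(150, 110) [209 200 189]
(250, 121) [208 198 189]
(185, 115) [234 219 218]
(200, 114) [225 209 207]
(250, 80) [159 136 101]
(300, 150) [155  73  56]
(100, 110) [161 101  49]
```

View pics/pins.png

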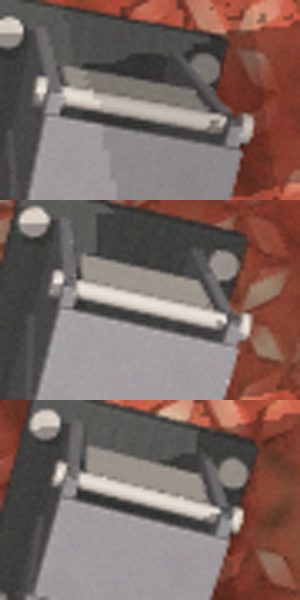

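Run:
```python
from h import *
for n,w,za,h0,h1 in (("H1","w2",.085,(269.9,192.9),(331.1,204.0)),("H2","w3",.068,(258.7,215.8),(314.8,228.4)),("H3","w4",.051,(241.6,219.8),(294.4,233.3))):
    c=L(w);A=ray(c,h0,za+.023);B=ray(c,h1,za+.023);d=B-A;y=np.arctan2(d[1],d[0])-np.pi/2
    M=(A+B)/2;print(n,"pin mid",np.round(M,4),"len",np.round(np.linalg.norm(d),4),"yaw",round(y,3),"mouth",np.round(M[:2]+.04*np.array([np.cos(y),np.sin(y)]),4))
w4=L("w4"); P,ce,wh,a,st=gauge(w4,(250,121),dmax=30,minb=150); print(ce,wh,a,st)
cv2.imwrite("pics/m.png",blob(w4,(250,121),dmax=30,minb=150)[0].astype(np.uint8)*255)
```

```text
H1 pin mid [0.5048 0.2671 0.108 ] len 0.0613 yaw -0.185 mouth [0.5441 0.2597]
H2 pin mid [0.5364 0.1165 0.091 ] len 0.0615 yaw -0.235 mouth [0.5753 0.1072]
H3 pin mid [ 0.5472 -0.0405  0.074 ] len 0.0614 yaw -0.265 mouth [ 0.5858 -0.051 ]
(0.42715585231781006, -0.10624415427446365) (0.2022935003042221, 0.035390455275774) 83.14134216308594 [ 127   93  170   39 3865]
```

Call:
move_arm([
  [0.43,-0.46,0.53,0,0,0.4],
  [0.43,-0.46,0.53,0,0,0.4],
  [0.43,-0.46,0.53,0,0,0.4],
  [0.43,-0.46,0.53,0,0,0.4],
  [0.43,-0.46,0.53,0,0,0.4],
])

```text
t: 3.82
eef_pos: [0.4222, -0.1253, 0.1983]
orientation: [-3.141, -0.006, 2.508]
contact_force: [0.7, 0.6, 0.1]
gripper_width: 0.996
grasp_force: 0.0
```

Call:
move_arm([
  [0,0,0,0,0,0.39],
  [0,0,0,0,0,0.39],
  [0,0,0,0,0,0.39],
  [0,0,0,0,0,0.39],
  [0,0,0,0,0,0.39],
])

```text
t: 4.23
eef_pos: [0.425, -0.1252, 0.2009]
orientation: [3.141, -0.0, 1.899]
contact_force: [-0.1, 0.4, 0.8]
gripper_width: 1.001
grasp_force: 0.0
```

Call:
move_arm([
  [0,0,0,0,0,0.26],
  [0,0,0,0,0,0.26],
  [0,0,0,0,0,0.26],
  [0,0,0,0,0,0.26],
  [0,0,0,0,0,0.26],
])

```text
t: 4.65
eef_pos: [0.425, -0.1252, 0.2009]
orientation: [3.141, -0.0, 1.496]
contact_force: [-0.4, -0.3, -0.8]
gripper_width: 1.002
grasp_force: 0.0
```

Run:
```python
from h import *
go([.4255,-.125,.2],1.489)
c=robot.read_camera("wrist"); np.save("w5.npy",c,allow_pickle=True); cv2.imwrite("pics/w5.png",cv2.resize(c["image"][:,:,::-1],(800,600)))
c=robot.read_camera("top"); np.save("t5.npy",c,allow_pickle=True)
```

```text
t 4.65 eef [ 0.425  -0.1252  0.2009] [ 3.1414e+00 -3.0000e-04  1.4959e+00] -> shift [0.0018 0.0031 0.0057] turn [ 0.0001 -0.0002  0.0044] F [-0.4 -0.3 -0.8] w 1.002 gf 0.0
```

View pics/w5.png

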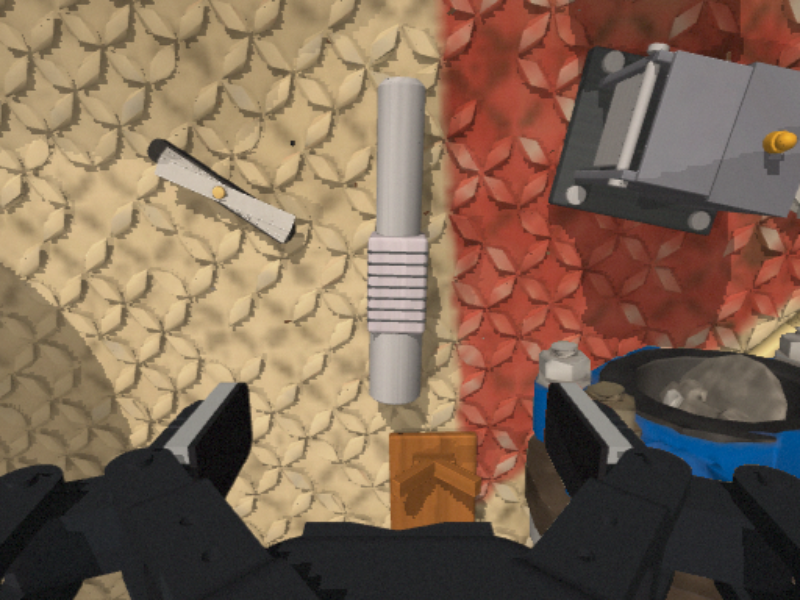

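The wrist view (800 wide) shows the gauge nearly vertical, with the handle top face spanning (369,236) to (425,332), go tip at (401,80) and no-go end at (397,402). The low housing's pin heads are at (658,50) and (618,182).

Run:
```python
from h import *
c=L("w5");s=.64
K=[ray(c,(u*s,v*s),.036) for u,v in ((369,236),(428,236),(425,332),(368,331))]
K=np.array(K)[:,:2]; print("handle mid",K.mean(0).round(4),"len",np.linalg.norm((K[0]+K[1]-K[2]-K[3])/2).round(4),"wid",np.linalg.norm((K[0]+K[3]-K[1]-K[2])/2).round(4))
# w4 handle
w=L("w4"); Q=np.array([ray(w,(u*s,v*s),.036) for u,v in ((268,150),(348,157),(345,206),(265,203))])[:,:2]; print("w4 mid",Q.mean(0).round(4),"len",np.linalg.norm((Q[0]+Q[3]-Q[1]-Q[2])/2).round(4))
# axis by the two silhouette edges of go cylinder at rows 100 and 225, and nogo row 370
for v,(a,b) in {100:(376.5,425),225:(377.5,421.5),345:(369.5,421),385:(370,420)}.items():
    print(v,(ray(c,((a+b)/2*s,v*s),.018))[:2].round(4))
A=ray(c,(658*s,49*s),.074);B=ray(c,(618*s,182*s),.074);d=A-B
print("H3 pin",((A+B)/2).round(4),np.linalg.norm(d).round(4),"yaw",np.arctan2(d[1],d[0])-np.pi/2)
for u,v in ((401,78),(396,403)): print(ray(c,(u*s,v*s),.018)[:2].round(4))
```

```text
handle mid [ 0.426  -0.1225] len 0.0589 wid 0.035
w4 mid [ 0.4263 -0.1221] len 0.0581
100 [ 0.4359 -0.0166]
225 [ 0.4298 -0.0885]
345 [ 0.4212 -0.1669]
385 [ 0.4188 -0.1955]
H3 pin [ 0.5478 -0.0408  0.074 ] 0.061 yaw -0.2659240760175705
[ 0.4369 -0.0049]
[ 0.4185 -0.2088]
```

Call:
move_arm([
  [0.02,0.005,0.6,0,0,0.011],
  [0.02,0.005,0.6,0,0,0.011],
  [0.02,0.005,0.6,0,0,0.011],
  [0.02,0.005,0.6,0,0,0.011],
  [0.02,0.005,0.6,0,0,0.011],
])

```text
t: 5.17
eef_pos: [0.4261, -0.1238, 0.1115]
orientation: [3.141, 0.0, 1.477]
contact_force: [-0.0, 0.3, 0.1]
gripper_width: 0.999
grasp_force: 0.0
```

Call:
move_arm([
  [0,0,0.2,0,0,0],
  [0,0,0.4,0,0,0],
  [0,0,0.5,0,0,0],
  [0,0,0.58,0,0,0],
  [0,0,0.58,0,0,0],
])

```text
t: 5.58
eef_pos: [0.4262, -0.1242, 0.0241]
orientation: [3.141, 0.0, 1.477]
contact_force: [-0.8, 0.4, 0.6]
gripper_width: 0.998
grasp_force: 0.0
```

Run:
```python
from h import *
go([.426,-.1223,.0225],1.478)
```

```text
t 5.58 eef [ 0.4262 -0.1242  0.0241] [3.1414e+00 1.0000e-04 1.4766e+00] -> shift [ 0.0124 -0.0028  0.0109] turn [ 0.0001  0.0001 -0.0009] F [-0.8  0.4  0.6] w 0.998 gf 0.0
```

Call:
move_arm([
  [0.012,0,0.008,0,0,0],
  [0.012,0,0.008,0,0,0],
  [0.012,0,0.008,0,0,0],
])

```text
t: 5.83
eef_pos: [0.4276, -0.1228, 0.0245]
orientation: [3.138, 0.002, 1.477]
contact_force: [-0.1, 0.3, -0.5]
gripper_width: 1.003
grasp_force: 0.0
```

Call:
move_arm([
  [0,0,0,0,0,0],
  [0,0,0,0,0,0],
  [0,0,0,0,0,0],
  [0,0,0,0,0,0],
  [0,0,0,0,0,0],
], grip=0.2, squeeze=70)

```text
t: 6.25
eef_pos: [0.4262, -0.1223, 0.023]
orientation: [3.141, 0.0, 1.476]
contact_force: [-0.2, 0.5, 5.7]
gripper_width: 0.411
grasp_force: 71.5
```

Call:
move_arm([
  [0,0,0,0,0,0],
  [0,0,0,0,0,0],
  [0,0,0,0,0,0],
  [0,0,0,0,0,0],
  [0,0,0,0,0,0],
], grip=0.0)

```text
t: 6.67
eef_pos: [0.4261, -0.1223, 0.023]
orientation: [3.141, 0.0, 1.476]
contact_force: [-0.5, 0.6, 5.0]
gripper_width: 0.413
grasp_force: 71.2
```

Call:
move_arm([
  [0,0,-0.2,0,0,0],
  [0,0,-0.5,0,0,0],
  [0,0,-0.8,0,0,0],
  [0,0,-1,0,0,0],
  [0,0,-1,0,0,0],
])

```text
t: 7.08
eef_pos: [0.4306, -0.1243, 0.1798]
orientation: [3.127, 0.005, 1.476]
contact_force: [2.2, -1.3, -1.2]
gripper_width: 0.412
grasp_force: 71.6
```

Call:
move_arm([
  [0.9,-0.22,0,0,0,0.39],
  [0.9,-0.22,0,0,0,0.39],
  [0.9,-0.22,0,0,0,0.39],
  [0.9,-0.22,0,0,0,0.39],
  [0.9,-0.22,0,0,0,0.39],
])

```text
t: 7.5
eef_pos: [0.4024, 0.0198, 0.1702]
orientation: [-3.135, 0.0, 0.91]
contact_force: [-0.4, -0.5, -3.3]
gripper_width: 0.414
grasp_force: 48.6
```

Run:
```python
from h import *
go([.369,.15,.17],.3)
```

```text
t 7.5 eef [0.4024 0.0198 0.1702] [-3.1352e+00  5.0000e-04  9.1030e-01] -> shift [ 0.5488 -0.7084  0.0056] turn [-0.0039  0.0015  0.3885] F [-0.4 -0.5 -3.3] w 0.414 gf 48.6
```

Call:
move_arm([
  [0,0,0,0,0,0],
  [0,0,0,0,0,0],
  [0,0,0,0,0,0],
], squeeze=90)

```text
t: 7.75
eef_pos: [0.4053, 0.015, 0.1718]
orientation: [-3.14, 0.001, 0.914]
contact_force: [0.8, -0.9, -3.0]
gripper_width: 0.408
grasp_force: 92.0
```

Call:
move_arm([
  [0.55,-0.7,0,0,0,0.39],
  [0.55,-0.7,0,0,0,0.39],
  [0.55,-0.7,0,0,0,0.39],
  [0.55,-0.7,0,0,0,0.39],
  [0.55,-0.7,0,0,0,0.39],
])

```text
t: 8.17
eef_pos: [0.3721, 0.1474, 0.1722]
orientation: [-3.139, 0.001, 0.372]
contact_force: [0.8, -0.4, -2.4]
gripper_width: 0.407
grasp_force: 92.4
```

Run:
```python
from h import *
go([.369,.2924,.13],-.185)
```

```text
t 8.17 eef [0.3721 0.1474 0.1722] [-3.1391e+00  6.0000e-04  3.7190e-01] -> shift [ 0.3324 -0.9071  0.2833] turn [-0.0015  0.0008  0.3545] F [ 0.8 -0.4 -2.4] w 0.407 gf 92.4
```

Call:
move_arm([
  [0.33,-0.9,0,0,0,0.354],
  [0.33,-0.9,0,0,0,0.354],
  [0.33,-0.9,0,0,0,0.354],
  [0.33,-0.9,0,0,0,0.354],
  [0.33,-0.9,0,0,0,0.354],
])

```text
t: 8.58
eef_pos: [0.3708, 0.2927, 0.1728]
orientation: [-3.138, -0.001, -0.172]
contact_force: [0.1, -0.0, -3.0]
gripper_width: 0.412
grasp_force: 92.5
```

Call:
move_arm([
  [0,0,0.27,0,0,0],
  [0,0,0.27,0,0,0],
  [0,0,0.27,0,0,0],
])

```text
t: 8.83
eef_pos: [0.3681, 0.287, 0.1295]
orientation: [3.137, 0.006, -0.17]
contact_force: [-0.6, 0.1, -3.3]
gripper_width: 0.406
grasp_force: 92.3
```

Run:
```python
from h import *
go([.369,.2924,.09],-.185)
c=robot.read_camera("wrist"); np.save("w6.npy",c,allow_pickle=True); cv2.imwrite("pics/w6.png",cv2.resize(c["image"][:,:,::-1],(800,600)))
```

```text
t 8.83 eef [0.3681 0.287  0.1295] [ 3.1369  0.0059 -0.1697] -> shift [ 0.0012 -0.0378  0.2629] turn [0.003  0.0037 0.0098] F [-0.6  0.1 -3.3] w 0.406 gf 92.3
```

View pics/w6.png

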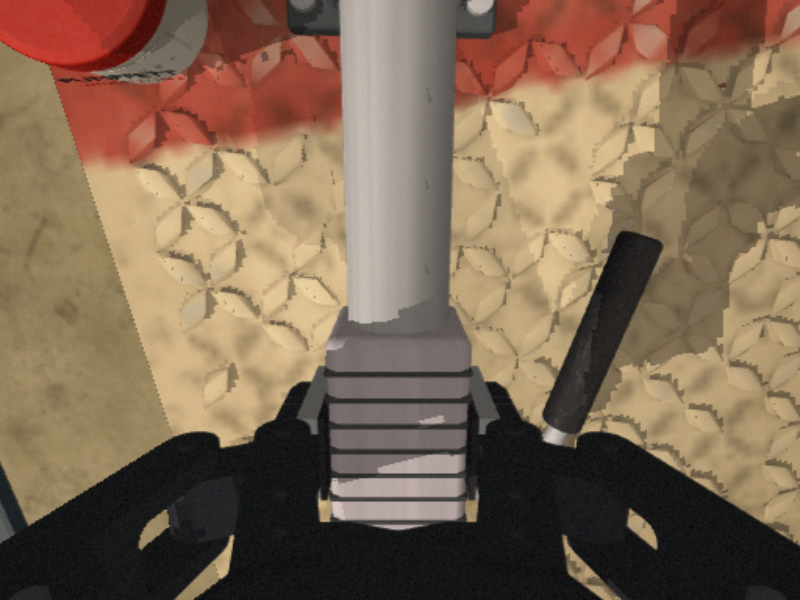

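The wrist view (800 wide) shows the go cylinder running straight up the middle, edges 349–449 at row 300 and 341–456 at row 20, with the handle's front top edge near row 335. The gauge looks straight in the hand, and I'll put a number on that.

```bash
cat >> h.py <<'E'
def toolray(c,o,uv,z):
    "pixel onto the plane z (tool frame)"
    A=RM(o["orientation"]);p=A.T@(np.array(c["position"])-o["eef_pos"])
    d=A.T@RM(c["attitude"])@np.array([(uv[0]-c["cx"])/c["fx"],(uv[1]-c["cy"])/c["fy"],1.])
    return p+d*(z-p[2])/d[2]
def edges(c,row,lo=190,hi=320):
    "outer left/right edges of the bright gauge on an image row by gradient of R-B"
    im=cv2.GaussianBlur(c["image"],(3,3),0).astype(float); f=im[row,:,0]-im[row,:,2]
    return np.where(f[lo:hi]<28)[0][[0,-1]]+lo
E
python3 - <<'E'
from h import *
c=L("w6");o=robot.get_obs()
for v,a,b in ((20,341,456),(100,343,453.5),(200,346,451),(300,349,449)):
    P=toolray(c,o,(a*.64,v*.64),.005);Q=toolray(c,o,(b*.64,v*.64),.005);print(v,edges(c,int(v*.64))/.64,"mid",((P+Q)/2).round(4),"w",(Q-P)[1].round(4))
for u,v in ((330,338),(470,338)): print(toolray(c,o,(u*.64,v*.64),-.013).round(4))
for u,v in ((400,320),): print("handle front/cyl",toolray(c,o,(u*.64,v*.64),-.009).round(4))
E
```

```text
20 [296.875 493.75 ] mid [0.1001 0.0007 0.005 ] w 0.0267
100 [343.75   451.5625] mid [0.0828 0.0006 0.005 ] w 0.0267
200 [345.3125 450.    ] mid [0.0591 0.0007 0.005 ] w 0.0267
300 [348.4375 446.875 ] mid [0.0329 0.0009 0.005 ] w 0.0269
[ 0.0282 -0.0155 -0.013 ]
[ 0.0282  0.0175 -0.013 ]
handle front/cyl [ 0.0314  0.001  -0.009 ]
```

Run:
```python
from h import *
c5=L("w5");c=L("w6");o=robot.get_obs()
def sub(c,row,l,r):
    im=c["image"].astype(float); f=(im[row-1:row+2,:,0]-im[row-1:row+2,:,2]).mean(0); e=[]
    for a in (l,r):
        s=np.arange(a-7,a+8); g=np.abs(np.gradient(f[a-7:a+8])); e.append((s*g**2).sum()/(g**2).sum())
    return e
for row,l,r in ((70,241,272),(100,241,271),(140,242,270)):
    e=sub(c5,row,l,r); print("go",e,(ray(c5,(e[1],row),.018)-ray(c5,(e[0],row),.018))[:2].round(4))
for row,l,r in ((225,236,270),(240,237,269)):
    e=sub(c5,row,l,r); print("nogo",e,(ray(c5,(e[1],row),.018)-ray(c5,(e[0],row),.018))[:2].round(4))
for row,l,r in ((60,220,290),(100,221,289),(150,222,288)):
    e=sub(c,row,l,r); print("held",e,(toolray(c,o,(e[1],row),.005)-toolray(c,o,(e[0],row),.005)).round(4))
s=robot.read_camera("side"); 
A=RM(o["orientation"])
for n,t in (("mid",[0,0,.005]),("go",[.118,0,.005]),("nogo",[-.078,0,.005])): print(n,proj(s,np.array(o["eef_pos"])+A@np.array(t)).round(1))
cv2.imwrite("pics/s6.png",cv2.resize(s["image"][150:275,250:420,::-1],None,fx=4.7,fy=4.7,interpolation=cv2.INTER_CUBIC))
```

```text
go [np.float64(241.12347279599192), np.float64(271.35457327439644)] [ 0.0276 -0.0021]
go [np.float64(239.43902837647352), np.float64(272.07400484946453)] [ 0.0305 -0.0023]
go [np.float64(240.4035637174651), np.float64(271.6308820832569)] [ 0.0301 -0.0023]
nogo [np.float64(235.75501097469802), np.float64(269.51464336324995)] [ 0.035  -0.0026]
nogo [np.float64(235.50030048076923), np.float64(269.45406348099056)] [ 0.0357 -0.0027]
held [np.float64(218.14473875805828), np.float64(290.4210039467192)] [0.     0.0272 0.    ]
held [np.float64(219.4163110685361), np.float64(289.7923437872803)] [0.     0.0274 0.    ]
held [np.float64(220.63530066815142), np.float64(288.1154631193694)] [0.     0.0273 0.    ]
mid [316.  212.2]
go [270.1 206.8]
nogo [347.4 215.8]
```

View pics/s6.png

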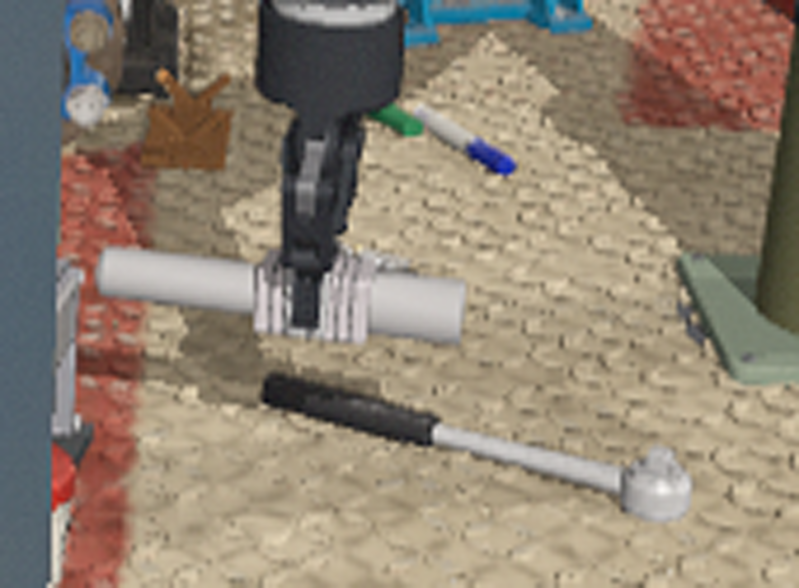

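The side crop shows the gauge level in the hand, go end centre at crop (98,271) and no-go end at (463,309). Both are within about 1 px of prediction. I'll move to the pre-insert pose and settle.

Call:
move_arm([
  [0.0,-0.034,0.25,0,0,0.01],
  [0.0,-0.034,0.25,0,0,0.01],
  [0.0,-0.034,0.25,0,0,0.01],
  [0.0,-0.034,0.25,0,0,0.01],
  [0.0,-0.034,0.25,0,0,0.01],
])

```text
t: 9.35
eef_pos: [0.3726, 0.2944, 0.0969]
orientation: [-3.139, -0.004, -0.186]
contact_force: [0.2, -0.1, -2.4]
gripper_width: 0.404
grasp_force: 92.3
```

Call:
move_arm([
  [0,0,0,0,0,0],
  [0,0,0,0,0,0],
  [0,0,0,0,0,0],
  [0,0,0,0,0,0],
  [0,0,0,0,0,0],
])

```text
t: 9.77
eef_pos: [0.3709, 0.2938, 0.0949]
orientation: [-3.141, -0.0, -0.186]
contact_force: [0.0, -0.6, -2.7]
gripper_width: 0.407
grasp_force: 92.3
```

```bash
cat >> h.py <<'E'
MOUTH={"H1":(.5441,.2590,.085,-.185),"H2":(.5753,.1065,.068,-.235),"H3":(.5858,-.0517,.051,-.265)}
def at(h,d,nogo=False,zo=.0055):
    "move to gauge_mid d metres before the mouth of h; also show errors in the bore frame"
    x,y,z,w=MOUTH[h]; go([x-d*np.cos(w),y-d*np.sin(w),z+zo],w+(np.pi if nogo else 0))
E
python3 - <<'E'
from h import *
at("H1",.178)
E
```

```text
t 9.77 eef [0.3709 0.2938 0.0949] [-3.1413e+00 -4.0000e-04 -1.8560e-01] -> shift [-0.0087  0.0157  0.0291] turn [-0.0002 -0.0003 -0.0004] F [ 0.  -0.6 -2.7] w 0.407 gf 92.3
```

Call:
move_arm([
  [-0.008,0.016,0.029,0,0,0],
  [-0.008,0.016,0.029,0,0,0],
  [-0.008,0.016,0.029,0,0,0],
  [-0.008,0.016,0.029,0,0,0],
  [-0.008,0.016,0.029,0,0,0],
])

```text
t: 10.18
eef_pos: [0.3692, 0.2916, 0.0902]
orientation: [3.142, 0.0, -0.186]
contact_force: [0.5, 0.0, -2.2]
gripper_width: 0.407
grasp_force: 92.3
```

Call:
move_arm([
  [0.06,0,0,0,0,0],
  [0.12,0,0,0,0,0],
  [0.18,0,0,0,0,0],
  [0.24,0,0,0,0,0],
  [0.3,0,0,0,0,0],
])

```text
t: 10.6
eef_pos: [0.414, 0.2829, 0.0899]
orientation: [3.141, 0.001, -0.186]
contact_force: [-0.8, 0.5, -3.3]
gripper_width: 0.409
grasp_force: 92.4
```

Call:
move_arm([
  [0.02,0,0,0,0,0],
  [0.04,0,0,0,0,0],
  [0.04,0,0,0,0,0],
  [0.04,0,0,0,0,0],
])

```text
t: 10.93
eef_pos: [0.4196, 0.2821, 0.0902]
orientation: [3.142, -0.0, -0.186]
contact_force: [0.8, 0.1, -4.1]
gripper_width: 0.41
grasp_force: 92.4
```

Run:
```python
from h import *
at("H1",.127)
```

```text
t 10.93 eef [0.4196 0.2821 0.0902] [ 3.1416e+00 -3.0000e-04 -1.8600e-01] -> shift [-0.0023 -0.0014 -0.0021] turn [ 0.     -0.0002 -0.0006] F [ 0.8  0.1 -4.1] w 0.41 gf 92.4
```

Call:
move_arm([
  [0.02,0,0,0,0,0],
  [0.04,0,0,0,0,0],
  [0.06,0,0,0,0,0],
  [0.08,0,0,0,0,0],
  [0.08,0,0,0,0,0],
])

```text
t: 11.35
eef_pos: [0.432, 0.28, 0.0905]
orientation: [-3.141, -0.001, -0.186]
contact_force: [0.1, -0.7, -3.4]
gripper_width: 0.408
grasp_force: 92.4
```

Run:
```python
from h import *
at("H1",.115); o=robot.get_obs(); print(np.round(o["moment"],2))
```

```text
t 11.35 eef [0.432  0.28   0.0905] [-3.1411e+00 -1.3000e-03 -1.8600e-01] -> shift [-0.0066  0.0002  0.0001] turn [-0.0003 -0.0008 -0.0006] F [ 0.1 -0.7 -3.4] w 0.408 gf 92.4
[-0.    0.01 -0.05]
```

Call:
move_arm([
  [0.015,0,0,0,0,0],
  [0.03,0,0,0,0,0],
  [0.045,0,0,0,0,0],
  [0.06,0,0,0,0,0],
  [0.06,0,0,0,0,0],
])

```text
t: 11.77
eef_pos: [0.4406, 0.2783, 0.0903]
orientation: [-3.141, -0.001, -0.186]
contact_force: [0.8, -0.5, -4.0]
gripper_width: 0.409
grasp_force: 92.4
```

Call:
move_arm([
  [0.02,0,0,0,0,0],
  [0.04,0,0,0,0,0],
  [0.06,0,0,0,0,0],
  [0.08,0,0,0,0,0],
  [0.1,0,0,0,0,0],
])

```text
t: 12.18
eef_pos: [0.455, 0.2755, 0.0902]
orientation: [-3.142, -0.0, -0.186]
contact_force: [-0.5, 0.2, -3.6]
gripper_width: 0.412
grasp_force: 92.4
```

Run:
```python
from h import *
at("H1",.070); o=robot.get_obs(); print(np.round(o["moment"],2))
```

```text
t 12.18 eef [0.455  0.2755 0.0902] [-3.1416 -0.     -0.1858] -> shift [ 0.1375 -0.0012 -0.0018] turn [-0.     -0.     -0.0005] F [-0.5  0.2 -3.6] w 0.412 gf 92.4
[-0.01  0.15  0.  ]
```

Call:
move_arm([
  [0.03,0,0,0,0,0],
  [0.06,0,0,0,0,0],
  [0.09,0,0,0,0,0],
  [0.12,0,0,0,0,0],
  [0.14,0,0,0,0,0],
])

```text
t: 12.6
eef_pos: [0.4761, 0.2716, 0.0903]
orientation: [-3.141, -0.0, -0.186]
contact_force: [-0.8, -0.7, -3.2]
gripper_width: 0.411
grasp_force: 92.4
```

Call:
move_arm([
  [0,0,0,0,0,0],
  [0,0,0,0,0,0],
  [0,0,0,0,0,0],
])

```text
t: 12.85
eef_pos: [0.4755, 0.2716, 0.0903]
orientation: [-3.141, -0.0, -0.186]
contact_force: [0.4, 0.5, -4.3]
gripper_width: 0.408
grasp_force: 92.4
```

Run:
```python
from h import *
at("H1",.19); o=robot.get_obs(); print(np.round(o["moment"],2))
```

```text
t 12.85 eef [0.4755 0.2716 0.0903] [-3.1415e+00 -4.0000e-04 -1.8580e-01] -> shift [-8.013e-01 -6.000e-04 -1.900e-03] turn [-0.0001 -0.0002 -0.0005] F [ 0.4  0.5 -4.3] w 0.408 gf 92.4
[-0.03 -0.03 -0.02]
```

Call:
move_arm([
  [-0.06,0,0,0,0,0],
  [-0.12,0,0,0,0,0],
  [-0.2,0,0,0,0,0],
  [-0.3,0,0,0,0,0],
  [-0.4,0,0,0,0,0],
])

```text
t: 13.27
eef_pos: [0.4142, 0.2829, 0.09]
orientation: [3.141, 0.001, -0.186]
contact_force: [-0.3, 0.4, -4.1]
gripper_width: 0.406
grasp_force: 92.4
```

Call:
move_arm([
  [-0.08,0,0,0,0,0],
  [-0.16,0,0,0,0,0],
  [-0.24,0,0,0,0,0],
  [-0.32,0,0,0,0,0],
  [-0.4,0,0,0,0,0],
])

```text
t: 13.68
eef_pos: [0.3565, 0.2942, 0.0906]
orientation: [-3.141, -0.001, -0.186]
contact_force: [-0.3, -0.8, -3.2]
gripper_width: 0.404
grasp_force: 92.4
```

Call:
move_arm([
  [0,0,0,0,0,-0.1],
  [0,0,0,0,0,-0.18],
  [0,0,0,0,0,-0.26],
  [0,0,0,0,0,-0.34],
  [0,0,0,0,0,-0.4],
])

```text
t: 14.1
eef_pos: [0.357, 0.2941, 0.0905]
orientation: [3.142, -0.001, 0.446]
contact_force: [0.7, -0.2, -2.7]
gripper_width: 0.406
grasp_force: 92.5
```

Call:
move_arm([
  [0,0,0,0,0,-0.08],
  [0,0,0,0,0,-0.16],
  [0,0,0,0,0,-0.24],
  [0,0,0,0,0,-0.32],
  [0,0,0,0,0,-0.4],
])

```text
t: 14.52
eef_pos: [0.357, 0.2941, 0.0904]
orientation: [3.141, -0.0, 1.07]
contact_force: [0.8, 0.2, -2.9]
gripper_width: 0.411
grasp_force: 92.5
```

Call:
move_arm([
  [0,0,0,0,0,-0.08],
  [0,0,0,0,0,-0.16],
  [0,0,0,0,0,-0.24],
  [0,0,0,0,0,-0.32],
  [0,0,0,0,0,-0.4],
])

```text
t: 14.93
eef_pos: [0.357, 0.2941, 0.0904]
orientation: [3.141, -0.0, 1.695]
contact_force: [0.4, 0.0, -3.1]
gripper_width: 0.409
grasp_force: 92.5
```

Call:
move_arm([
  [0,0,0,0,0,-0.08],
  [0,0,0,0,0,-0.16],
  [0,0,0,0,0,-0.24],
  [0,0,0,0,0,-0.32],
  [0,0,0,0,0,-0.4],
])

```text
t: 15.35
eef_pos: [0.357, 0.2941, 0.0904]
orientation: [3.141, 0.0, 2.32]
contact_force: [-0.5, 0.3, -3.3]
gripper_width: 0.407
grasp_force: 92.5
```

Call:
move_arm([
  [0,0,0,0,0,-0.08],
  [0,0,0,0,0,-0.16],
  [0,0,0,0,0,-0.24],
  [0,0,0,0,0,-0.32],
  [0,0,0,0,0,-0.4],
])

```text
t: 15.77
eef_pos: [0.357, 0.2941, 0.0904]
orientation: [3.141, 0.0, 2.945]
contact_force: [0.3, 0.6, -2.2]
gripper_width: 0.405
grasp_force: 92.5
```

Call:
move_arm([
  [0,0,0,0,0,0],
  [0,0,0,0,0,0],
  [0,0,0,0,0,0],
])

```text
t: 16.02
eef_pos: [0.3572, 0.294, 0.0903]
orientation: [3.141, 0.0, 2.937]
contact_force: [-0.3, -0.2, -2.4]
gripper_width: 0.407
grasp_force: 92.5
```

```bash
cat >> h.py <<'E'
def inhand(pic=None):
    "gauge axis in the tool frame from the wrist view: mid y, apparent width along x, handle front edge is checked by eye"
    c=robot.read_camera("wrist");o=robot.get_obs();im=c["image"].astype(float)
    if pic: cv2.imwrite(pic,cv2.resize(c["image"][:,:,::-1],(800,600)))
    return c,o
def side(pic):
    s=robot.read_camera("side");o=robot.get_obs();A=RM(o["orientation"])
    for n,t in (("mid",[0,0,.005]),("go",[.118,0,.005]),("nogo",[-.078,0,.005])): print(n,proj(s,np.array(o["eef_pos"])+A@np.array(t)).round(1))
    cv2.imwrite(pic,s["image"][:,:,::-1]); return s
E
python3 - <<'E'
from h import *
at("H1",.14,True); side("pics/s7.png")
c,o=inhand("pics/w7.png")
E
```

```text
t 16.02 eef [0.3572 0.294  0.0903] [3.1414e+00 2.0000e-04 2.9367e+00] -> shift [-0.3344  0.0068 -0.0011] turn [ 0.0001  0.0001 -0.0126] F [-0.3 -0.2 -2.4] w 0.407 gf 92.5
mid [320.  228.3]
go [367.5 234.9]
nogo [289.8 224.1]
```

Call:
move_arm([
  [-0.1,0.004,0,0,0,-0.012],
  [-0.2,0.006,0,0,0,-0.012],
  [-0.33,0.007,0,0,0,-0.012],
  [-0.33,0.007,0,0,0,-0.012],
  [-0.33,0.007,0,0,0,-0.012],
])

```text
t: 16.53
eef_pos: [0.4078, 0.2848, 0.0906]
orientation: [3.141, 0.001, 2.955]
contact_force: [-0.7, -0.6, -2.1]
gripper_width: 0.407
grasp_force: 92.5
```

Call:
move_arm([
  [0,0,0,0,0,0],
  [0,0,0,0,0,0],
  [0,0,0,0,0,0],
])

```text
t: 16.78
eef_pos: [0.4053, 0.2849, 0.0899]
orientation: [-3.141, -0.001, 2.958]
contact_force: [-0.5, -0.4, -1.7]
gripper_width: 0.406
grasp_force: 92.5
```

Run:
```python
from h import *
at("H1",.086,True)
```

```text
t 16.78 eef [0.4053 0.2849 0.0899] [-3.1411e+00 -9.0000e-04  2.9582e+00] -> shift [-3.682e-01  2.000e-04 -4.100e-03] turn [-0.0003 -0.0006  0.0011] F [-0.5 -0.4 -1.7] w 0.406 gf 92.5
```

Call:
move_arm([
  [-0.06,0,0,0,0,0],
  [-0.12,0,0,0,0,0],
  [-0.18,0,0,0,0,0],
  [-0.24,0,0,0,0,0],
  [-0.3,0,0,0,0,0],
])

```text
t: 17.2
eef_pos: [0.451, 0.2763, 0.0897]
orientation: [-3.141, -0.001, 2.958]
contact_force: [-0.5, -0.3, -4.6]
gripper_width: 0.408
grasp_force: 92.4
```

Call:
move_arm([
  [-0.02,0,0,0,0,0],
  [-0.04,0,0,0,0,0],
  [-0.06,0,0,0,0,0],
  [-0.06,0,0,0,0,0],
  [-0.06,0,0,0,0,0],
])

```text
t: 17.62
eef_pos: [0.4597, 0.2751, 0.0904]
orientation: [3.141, 0.001, 2.958]
contact_force: [0.1, -0.5, -5.0]
gripper_width: 0.404
grasp_force: 92.4
```

Run:
```python
from h import *
at("H1",.078,True)
```

```text
t 17.62 eef [0.4597 0.2751 0.0904] [3.1413e+00 1.0000e-03 2.9580e+00] -> shift [-0.0529 -0.0018 -0.0004] turn [0.0002 0.0006 0.0009] F [ 0.1 -0.5 -5. ] w 0.404 gf 92.4
```

Call:
move_arm([
  [-0.006,0,0,0,0,0],
  [-0.012,0,0,0,0,0],
  [-0.018,0,0,0,0,0],
  [-0.024,0,0,0,0,0],
  [-0.03,0,0,0,0,0],
])

```text
t: 18.03
eef_pos: [0.4635, 0.2743, 0.0902]
orientation: [-3.142, -0.0, 2.958]
contact_force: [-1.3, 0.3, -3.4]
gripper_width: 0.406
grasp_force: 92.4
```

Call:
move_arm([
  [-0.003,0,0,0,0,0],
  [-0.006,0,0,0,0,0],
  [-0.006,0,0,0,0,0],
])

```text
t: 18.28
eef_pos: [0.4646, 0.2741, 0.0902]
orientation: [3.142, 0.0, 2.958]
contact_force: [-0.2, 0.5, -3.6]
gripper_width: 0.409
grasp_force: 92.4
```

Call:
move_arm([
  [-0.003,0,0,0,0,0],
  [-0.006,0,0,0,0,0],
  [-0.006,0,0,0,0,0],
])

```text
t: 18.53
eef_pos: [0.465, 0.2739, 0.0902]
orientation: [-3.141, -0.001, 2.958]
contact_force: [-1.9, 0.2, -2.9]
gripper_width: 0.408
grasp_force: 92.4
```

Call:
move_arm([
  [-0.004,0,0,0,0,0],
  [-0.004,0,0,0,0,0],
  [-0.004,0,0,0,0,0],
])

```text
t: 18.78
eef_pos: [0.465, 0.2739, 0.0901]
orientation: [-3.141, -0.002, 2.958]
contact_force: [-5.4, 2.2, -1.1]
gripper_width: 0.411
grasp_force: 92.6
```

Call:
move_arm([
  [-0.004,0,0,0,0,0],
  [-0.004,0,0,0,0,0],
  [-0.004,0,0,0,0,0],
])

```text
t: 19.03
eef_pos: [0.4651, 0.2739, 0.09]
orientation: [-3.141, -0.003, 2.958]
contact_force: [-7.8, 1.9, 0.6]
gripper_width: 0.408
grasp_force: 92.8
```

Call:
move_arm([
  [-0.002,0,0,0,0,0],
  [-0.002,0,0,0,0,0],
  [-0.002,0,0,0,0,0],
  [-0.002,0,0,0,0,0],
  [-0.002,0,0,0,0,0],
])

```text
t: 19.45
eef_pos: [0.4651, 0.2739, 0.09]
orientation: [-3.141, -0.003, 2.958]
contact_force: [-6.6, 2.4, 0.1]
gripper_width: 0.411
grasp_force: 92.8
```

Call:
move_arm([
  [0,0,0,0,0,0],
  [0,0,0,0,0,0],
  [0,0,0,0,0,0],
  [0,0,0,0,0,0],
  [0,0,0,0,0,0],
])

```text
t: 19.87
eef_pos: [0.4651, 0.2739, 0.09]
orientation: [-3.141, -0.003, 2.958]
contact_force: [-7.0, 1.5, 1.0]
gripper_width: 0.408
grasp_force: 92.8
```

Run:
```python
from h import *
at("H1",.078,True); o=robot.get_obs(); print(np.round(o["moment"],2))
```

```text
t 19.87 eef [0.4651 0.2739 0.09  ] [-3.141  -0.0035  2.9582] -> shift [-0.0162 -0.0009 -0.0034] turn [-0.0004 -0.0022  0.001 ] F [-7.   1.5  1. ] w 0.408 gf 92.8
[ 0.21  0.9  -0.06]
```

Call:
move_arm([
  [-0.003,0,0,0,0,0],
  [-0.006,0,0,0,0,0],
  [-0.006,0,0,0,0,0],
  [-0.006,0,0,0,0,0],
  [-0.006,0,0,0,0,0],
])

```text
t: 20.28
eef_pos: [0.4651, 0.2739, 0.0899]
orientation: [-3.141, -0.005, 2.958]
contact_force: [-9.4, 1.7, 2.3]
gripper_width: 0.403
grasp_force: 93.1
```

Run:
```python
from h import *
at("H1",.078,True); o=robot.get_obs(); print(np.round(o["moment"],2)); s=side("pics/s8.png")
c=robot.read_camera("top"); x=c["image"][165:235,165:260,::-1]
cv2.imwrite("pics/ts8.png",np.hstack([cv2.resize(x,(475,350),interpolation=cv2.INTER_CUBIC),cv2.resize(s["image"][180:280,250:343,::-1],(325,350),interpolation=cv2.INTER_CUBIC)]))
```

```text
t 20.28 eef [0.4651 0.2739 0.0899] [-3.1407 -0.0053  2.9582] -> shift [-0.016  -0.0009 -0.0039] turn [-0.0006 -0.0034  0.001 ] F [-9.4  1.7  2.3] w 0.403 gf 93.1
[ 0.27  1.2  -0.04]
mid [277.6 222.9]
go [323.3 228.6]
nogo [248.4 219.2]
```

View pics/ts8.png

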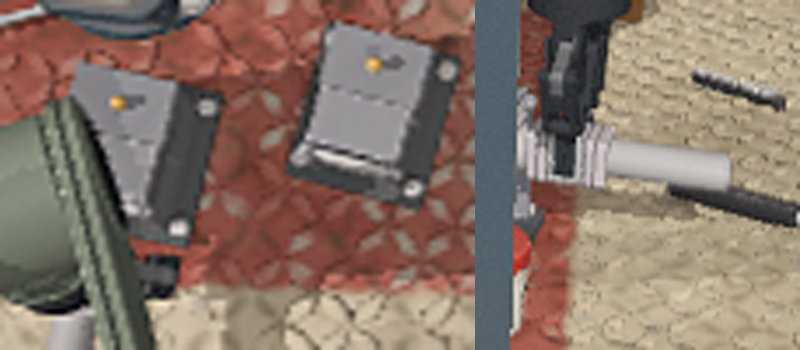

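The top crop shows both housings undisturbed, and the side crop shows the gauge level at the hood. The no-go end was refused at about 9 N. I'll withdraw, turn the gauge back and go to the middle housing.

Call:
move_arm([
  [0.04,0,0,0,0,0],
  [0.1,0,0,0,0,0],
  [0.18,0,0,0,0,0],
  [0.28,0,0,0,0,0],
  [0.38,0,0,0,0,0],
])

```text
t: 20.8
eef_pos: [0.411, 0.2839, 0.0904]
orientation: [3.141, 0.001, 2.958]
contact_force: [-0.1, 0.6, -3.2]
gripper_width: 0.404
grasp_force: 92.4
```

Call:
move_arm([
  [0.09,0,0,0,0,0],
  [0.18,0,0,0,0,0],
  [0.27,0,0,0,0,0],
  [0.36,0,0,0,0,0],
  [0.38,0,0,0,0,0],
])

```text
t: 21.22
eef_pos: [0.3527, 0.2943, 0.0899]
orientation: [-3.141, -0.002, 2.959]
contact_force: [-0.8, 0.5, -3.1]
gripper_width: 0.406
grasp_force: 92.4
```

Call:
move_arm([
  [-0.03,-0.12,0,0,0,0.08],
  [-0.06,-0.24,0,0,0,0.16],
  [-0.08,-0.36,0,0,0,0.24],
  [-0.1,-0.48,0,0,0,0.32],
  [-0.11,-0.6,0,0,0,0.4],
])

```text
t: 21.63
eef_pos: [0.356, 0.2022, 0.0906]
orientation: [3.14, 0.001, 2.327]
contact_force: [-0.4, 0.1, -2.8]
gripper_width: 0.41
grasp_force: 92.5
```

Call:
move_arm([
  [0,0,0,0,0,0.08],
  [0,0,0,0,0,0.16],
  [0,0,0,0,0,0.24],
  [0,0,0,0,0,0.32],
  [0,0,0,0,0,0.4],
])

```text
t: 22.05
eef_pos: [0.3559, 0.2028, 0.0905]
orientation: [3.14, 0.0, 1.702]
contact_force: [-0.1, 0.4, -3.1]
gripper_width: 0.409
grasp_force: 92.5
```

Call:
move_arm([
  [0,0,0,0,0,0.08],
  [0,0,0,0,0,0.16],
  [0,0,0,0,0,0.24],
  [0,0,0,0,0,0.32],
  [0,0,0,0,0,0.4],
])

```text
t: 22.47
eef_pos: [0.3559, 0.2029, 0.0905]
orientation: [3.141, -0.001, 1.077]
contact_force: [0.0, 0.2, -3.0]
gripper_width: 0.407
grasp_force: 92.5
```

Call:
move_arm([
  [0,0,0,0,0,0.08],
  [0,0,0,0,0,0.16],
  [0,0,0,0,0,0.24],
  [0,0,0,0,0,0.32],
  [0,0,0,0,0,0.4],
])

```text
t: 22.88
eef_pos: [0.3559, 0.2029, 0.0905]
orientation: [3.141, -0.001, 0.452]
contact_force: [-0.5, 0.2, -3.1]
gripper_width: 0.406
grasp_force: 92.5
```

Call:
move_arm([
  [0,0,0,0,0,0.08],
  [0,0,0,0,0,0.16],
  [0,0,0,0,0,0.24],
  [0,0,0,0,0,0.32],
  [0,0,0,0,0,0.4],
])

```text
t: 23.3
eef_pos: [0.3558, 0.2029, 0.0905]
orientation: [-3.141, -0.001, -0.173]
contact_force: [-1.1, -0.1, -3.4]
gripper_width: 0.407
grasp_force: 92.5
```

Run:
```python
from h import *
at("H2",.2)
```

```text
t 23.3 eef [0.3558 0.2029 0.0905] [-3.1413e+00 -1.2000e-03 -1.7300e-01] -> shift [0.2209 0.2985 0.1136] turn [-0.0002 -0.0008  0.0395] F [-1.1 -0.1 -3.4] w 0.407 gf 92.5
```

Call:
move_arm([
  [0.05,0.1,0.05,0,0,0.04],
  [0.11,0.2,0.11,0,0,0.04],
  [0.22,0.298,0.113,0,0,0.04],
  [0.22,0.298,0.113,0,0,0.04],
  [0.22,0.298,0.113,0,0,0.04],
])

```text
t: 23.72
eef_pos: [0.3816, 0.1528, 0.0736]
orientation: [-3.141, -0.001, -0.232]
contact_force: [0.1, 0.5, -2.3]
gripper_width: 0.409
grasp_force: 92.3
```

Call:
move_arm([
  [0,0,0,0,0,0],
  [0,0,0,0,0,0],
  [0,0,0,0,0,0],
  [0,0,0,0,0,0],
])

```text
t: 24.05
eef_pos: [0.3802, 0.1537, 0.0734]
orientation: [-3.142, -0.0, -0.229]
contact_force: [0.2, -0.1, -2.6]
gripper_width: 0.406
grasp_force: 92.3
```

```bash
cat >> h.py <<'E'
def sub(c,row,l,r):
    im=c["image"].astype(float); f=(im[row-1:row+2,:,0]-im[row-1:row+2,:,2]).mean(0); e=[]
    for a in (l,r):
        s=np.arange(a-7,a+8); g=np.abs(np.gradient(f[a-7:a+8])); e.append((s*g**2).sum()/(g**2).sum())
    return e
def hand():
    c,o=inhand()
    for row,l,r in ((60,220,290),(100,221,289),(150,222,288)):
        e=sub(c,row,l,r);P=[toolray(c,o,(u,row),.005) for u in e];print("held mid",((P[0]+P[1])/2).round(4),"w",(P[1]-P[0])[1].round(4))
E
python3 - <<'E'
from h import *
at("H2",.128); hand()
E
```

```text
t 24.05 eef [0.3802 0.1537 0.0734] [-3.1415 -0.     -0.2287] -> shift [ 0.4848  0.0062 -0.001 ] turn [-0.    -0.     0.004] F [ 0.2 -0.1 -2.6] w 0.406 gf 92.3
held mid [ 0.0859 -0.0006  0.005 ] w 0.0277
held mid [ 0.0713 -0.0005  0.005 ] w 0.0278
held mid [ 0.0516 -0.0008  0.005 ] w 0.0281
```

Call:
move_arm([
  [0.05,0.006,0,0,0,0.004],
  [0.1,0.006,0,0,0,0.004],
  [0.16,0.006,0,0,0,0.004],
  [0.22,0.006,0,0,0,0.004],
  [0.28,0.006,0,0,0,0.004],
])

```text
t: 24.52
eef_pos: [0.4226, 0.1425, 0.0734]
orientation: [-3.141, -0.0, -0.236]
contact_force: [-0.8, 0.3, -2.5]
gripper_width: 0.409
grasp_force: 92.3
```

Call:
move_arm([
  [0.05,0,0,0,0,0],
  [0.1,0,0,0,0,0],
  [0.15,0,0,0,0,0],
  [0.2,0,0,0,0,0],
  [0.2,0,0,0,0,0],
])

```text
t: 24.93
eef_pos: [0.4526, 0.1353, 0.0735]
orientation: [-3.141, -0.002, -0.237]
contact_force: [0.7, -0.6, -3.6]
gripper_width: 0.404
grasp_force: 92.4
```

Run:
```python
from h import *
at("H2",.114)
```

```text
t 24.93 eef [0.4526 0.1353 0.0735] [-3.1411e+00 -2.4000e-03 -2.3670e-01] -> shift [ 0.0805 -0.0038  0.0004] turn [-0.0003 -0.0015 -0.0011] F [ 0.7 -0.6 -3.6] w 0.404 gf 92.4
```

Call:
move_arm([
  [0.02,-0.004,0,0,0,0],
  [0.04,-0.004,0,0,0,0],
  [0.06,-0.004,0,0,0,0],
  [0.08,-0.004,0,0,0,0],
  [0.08,-0.004,0,0,0,0],
])

```text
t: 25.35
eef_pos: [0.4631, 0.1335, 0.0736]
orientation: [-3.141, -0.001, -0.236]
contact_force: [-0.2, -0.9, -3.4]
gripper_width: 0.405
grasp_force: 92.4
```

Call:
move_arm([
  [0.015,0,0,0,0,0],
  [0.03,0,0,0,0,0],
  [0.045,0,0,0,0,0],
  [0.06,0,0,0,0,0],
  [0.06,0,0,0,0,0],
])

```text
t: 25.77
eef_pos: [0.4716, 0.1313, 0.0734]
orientation: [-3.141, -0.001, -0.236]
contact_force: [0.4, 0.6, -4.4]
gripper_width: 0.408
grasp_force: 92.4
```

Run:
```python
from h import *
at("H2",.070); o=robot.get_obs(); print(np.round(o["moment"],2))
```

```text
t 25.77 eef [0.4716 0.1313 0.0734] [-3.1414e+00 -9.0000e-04 -2.3620e-01] -> shift [ 2.439e-01 -2.000e-04 -2.000e-04] turn [-0.0001 -0.0006 -0.0007] F [ 0.4  0.6 -4.4] w 0.408 gf 92.4
[0.02 0.1  0.05]
```

Call:
move_arm([
  [0.02,0,0,0,0,0],
  [0.04,0,0,0,0,0],
  [0.06,0,0,0,0,0],
  [0.08,0,0,0,0,0],
  [0.1,0,0,0,0,0],
])

```text
t: 26.18
eef_pos: [0.4859, 0.1278, 0.0733]
orientation: [-3.142, -0.0, -0.236]
contact_force: [-0.8, -0.5, -3.8]
gripper_width: 0.407
grasp_force: 92.4
```

Call:
move_arm([
  [0.03,0,0,0,0,0],
  [0.06,0,0,0,0,0],
  [0.09,0,0,0,0,0],
  [0.12,0,0,0,0,0],
  [0.15,0,0,0,0,0],
])

```text
t: 26.6
eef_pos: [0.5079, 0.1225, 0.0733]
orientation: [-3.142, -0.0, -0.236]
contact_force: [-0.1, 0.1, -3.5]
gripper_width: 0.407
grasp_force: 92.4
```

Call:
move_arm([
  [0,0,0,0,0,0],
  [0,0,0,0,0,0],
  [0,0,0,0,0,0],
])

```text
t: 26.85
eef_pos: [0.5076, 0.1226, 0.0733]
orientation: [-3.142, -0.0, -0.236]
contact_force: [0.9, -0.4, -5.0]
gripper_width: 0.404
grasp_force: 92.4
```

Run:
```python
from h import *
at("H2",.215); o=robot.get_obs(); print(np.round(o["moment"],2))
```

```text
t 26.85 eef [0.5076 0.1226 0.0733] [-3.1415e+00 -4.0000e-04 -2.3610e-01] -> shift [-9.695e-01  5.000e-04 -1.600e-03] turn [-0.     -0.0002 -0.0007] F [ 0.9 -0.4 -5. ] w 0.404 gf 92.4
[ 0.06 -0.05 -0.01]
```

Call:
move_arm([
  [-0.06,0,0,0,0,0],
  [-0.14,0,0,0,0,0],
  [-0.24,0,0,0,0,0],
  [-0.34,0,0,0,0,0],
  [-0.45,0,0,0,0,0],
])

```text
t: 27.27
eef_pos: [0.4403, 0.1387, 0.0732]
orientation: [3.141, 0.001, -0.236]
contact_force: [-0.2, -0.4, -4.3]
gripper_width: 0.407
grasp_force: 92.3
```

Call:
move_arm([
  [-0.1,0,0,0,0,0],
  [-0.2,0,0,0,0,0],
  [-0.3,0,0,0,0,0],
  [-0.4,0,0,0,0,0],
  [-0.52,0,0,0,0,0],
])

```text
t: 27.68
eef_pos: [0.3649, 0.1569, 0.0736]
orientation: [-3.141, -0.001, -0.236]
contact_force: [0.1, -0.5, -3.3]
gripper_width: 0.406
grasp_force: 92.3
```

Call:
move_arm([
  [0,0,0,0,0,-0.08],
  [0,0,0,0,0,-0.16],
  [0,0,0,0,0,-0.24],
  [0,0,0,0,0,-0.32],
  [0,0,0,0,0,-0.4],
])

```text
t: 28.1
eef_pos: [0.365, 0.1569, 0.0735]
orientation: [-3.141, -0.0, 0.396]
contact_force: [-0.4, 0.6, -3.5]
gripper_width: 0.412
grasp_force: 92.5
```

Call:
move_arm([
  [0,0,0,0,0,-0.08],
  [0,0,0,0,0,-0.16],
  [0,0,0,0,0,-0.24],
  [0,0,0,0,0,-0.32],
  [0,0,0,0,0,-0.4],
])

```text
t: 28.52
eef_pos: [0.365, 0.1568, 0.0734]
orientation: [-3.141, 0.0, 1.021]
contact_force: [0.5, 1.1, -3.1]
gripper_width: 0.406
grasp_force: 92.5
```

Call:
move_arm([
  [0,0,0,0,0,-0.08],
  [0,0,0,0,0,-0.16],
  [0,0,0,0,0,-0.24],
  [0,0,0,0,0,-0.32],
  [0,0,0,0,0,-0.4],
])

```text
t: 28.93
eef_pos: [0.365, 0.1568, 0.0734]
orientation: [-3.141, -0.0, 1.646]
contact_force: [-0.3, -0.4, -2.2]
gripper_width: 0.406
grasp_force: 92.5
```

Call:
move_arm([
  [0,0,0,0,0,-0.08],
  [0,0,0,0,0,-0.16],
  [0,0,0,0,0,-0.24],
  [0,0,0,0,0,-0.32],
  [0,0,0,0,0,-0.4],
])

```text
t: 29.35
eef_pos: [0.3651, 0.1568, 0.0735]
orientation: [3.142, -0.0, 2.271]
contact_force: [0.5, 0.3, -2.6]
gripper_width: 0.406
grasp_force: 92.5
```

Call:
move_arm([
  [0,0,0,0,0,-0.08],
  [0,0,0,0,0,-0.16],
  [0,0,0,0,0,-0.24],
  [0,0,0,0,0,-0.32],
  [0,0,0,0,0,-0.4],
])

```text
t: 29.77
eef_pos: [0.3651, 0.1568, 0.0734]
orientation: [3.142, -0.0, 2.895]
contact_force: [-0.6, -0.2, -2.3]
gripper_width: 0.404
grasp_force: 92.5
```

Call:
move_arm([
  [0,0,0,0,0,0],
  [0,0,0,0,0,0],
  [0,0,0,0,0,0],
])

```text
t: 30.02
eef_pos: [0.3656, 0.1568, 0.0734]
orientation: [3.142, 0.0, 2.887]
contact_force: [-0.7, -0.1, -2.7]
gripper_width: 0.405
grasp_force: 92.5
```

Run:
```python
from h import *
at("H2",.14,True)
```

```text
t 30.02 eef [0.3656 0.1568 0.0734] [3.1415e+00 1.0000e-04 2.8866e+00] -> shift [-0.5043  0.0098 -0.0007] turn [ 0.0001  0.0001 -0.0127] F [-0.7 -0.1 -2.7] w 0.405 gf 92.5
```

Call:
move_arm([
  [-0.1,0.004,0,0,0,-0.012],
  [-0.2,0.006,0,0,0,-0.012],
  [-0.35,0.008,0,0,0,-0.012],
  [-0.5,0.0095,0,0,0,-0.012],
  [-0.5,0.0095,0,0,0,-0.012],
])

```text
t: 30.43
eef_pos: [0.4442, 0.1387, 0.0747]
orientation: [3.14, 0.007, 2.904]
contact_force: [1.9, -0.1, -2.4]
gripper_width: 0.407
grasp_force: 92.4
```

Call:
move_arm([
  [0,0,0,0,0,0],
  [0,0,0,0,0,0],
  [0,0,0,0,0,0],
])

```text
t: 30.68
eef_pos: [0.4374, 0.1394, 0.0728]
orientation: [-3.141, -0.002, 2.908]
contact_force: [-0.3, 0.8, -2.8]
gripper_width: 0.405
grasp_force: 92.4
```

Run:
```python
from h import *
at("H2",.088,True)
```

```text
t 30.68 eef [0.4374 0.1394 0.0728] [-3.1409e+00 -2.1000e-03  2.9075e+00] -> shift [-3.587e-01  3.000e-04 -5.700e-03] turn [-0.0004 -0.0013  0.0006] F [-0.3  0.8 -2.8] w 0.405 gf 92.4
```

Call:
move_arm([
  [-0.04,0,0,0,0,0],
  [-0.08,0,0,0,0,0],
  [-0.12,0,0,0,0,0],
  [-0.16,0,0,0,0,0],
  [-0.2,0,0,0,0,0],
])

```text
t: 31.1
eef_pos: [0.467, 0.1324, 0.0725]
orientation: [-3.141, -0.004, 2.908]
contact_force: [-2.6, 1.4, -4.0]
gripper_width: 0.411
grasp_force: 92.4
```

Call:
move_arm([
  [-0.04,0,0,0,0,0],
  [-0.08,0,0,0,0,0],
  [-0.12,0,0,0,0,0],
  [-0.15,0,0,0,0,0],
  [-0.15,0,0,0,0,0],
])

```text
t: 31.52
eef_pos: [0.4923, 0.1268, 0.0739]
orientation: [3.141, 0.003, 2.907]
contact_force: [-0.2, 0.3, -4.0]
gripper_width: 0.411
grasp_force: 92.4
```

Run:
```python
from h import *
at("H2",.0805,True)
```

```text
t 31.52 eef [0.4923 0.1268 0.0739] [3.1409 0.0033 2.9073] -> shift [-0.033  -0.0025  0.0027] turn [0.0004 0.0021 0.0004] F [-0.2  0.3 -4. ] w 0.411 gf 92.4
```

Call:
move_arm([
  [-0.005,-0.001,0,0,0,0],
  [-0.01,-0.001,0,0,0,0],
  [-0.015,-0.001,0,0,0,0],
  [-0.02,-0.001,0,0,0,0],
  [-0.02,-0.001,0,0,0,0],
])

```text
t: 31.93
eef_pos: [0.4927, 0.1263, 0.0732]
orientation: [-3.141, -0.0, 2.908]
contact_force: [-0.7, 0.5, -4.1]
gripper_width: 0.406
grasp_force: 92.4
```

Call:
move_arm([
  [-0.003,0,0,0,0,0],
  [-0.006,0,0,0,0,0],
  [-0.006,0,0,0,0,0],
])

```text
t: 32.18
eef_pos: [0.4937, 0.1261, 0.0733]
orientation: [-3.142, -0.0, 2.908]
contact_force: [0.2, -0.0, -4.2]
gripper_width: 0.413
grasp_force: 92.4
```

Call:
move_arm([
  [-0.003,0,0,0,0,0],
  [-0.006,0,0,0,0,0],
  [-0.006,0,0,0,0,0],
])

```text
t: 32.43
eef_pos: [0.4947, 0.1259, 0.0733]
orientation: [3.142, 0.0, 2.908]
contact_force: [0.5, -0.3, -3.8]
gripper_width: 0.41
grasp_force: 92.4
```

Call:
move_arm([
  [-0.003,0,0,0,0,0],
  [-0.006,0,0,0,0,0],
  [-0.006,0,0,0,0,0],
])

```text
t: 32.68
eef_pos: [0.4956, 0.1257, 0.0733]
orientation: [3.142, 0.0, 2.908]
contact_force: [-0.4, -0.2, -4.5]
gripper_width: 0.409
grasp_force: 92.4
```

Call:
move_arm([
  [-0.003,0,0,0,0,0],
  [-0.006,0,0,0,0,0],
  [-0.006,0,0,0,0,0],
])

```text
t: 32.93
eef_pos: [0.4965, 0.1255, 0.0733]
orientation: [3.142, 0.0, 2.908]
contact_force: [0.3, 0.7, -2.1]
gripper_width: 0.41
grasp_force: 92.4
```

Call:
move_arm([
  [-0.003,0,0,0,0,0],
  [-0.006,0,0,0,0,0],
  [-0.006,0,0,0,0,0],
])

```text
t: 33.18
eef_pos: [0.4969, 0.1254, 0.0732]
orientation: [-3.141, -0.001, 2.908]
contact_force: [-1.1, 0.9, -2.4]
gripper_width: 0.405
grasp_force: 92.4
```

Call:
move_arm([
  [-0.003,0,0,0,0,0],
  [-0.005,0,0,0,0,0],
  [-0.005,0,0,0,0,0],
])

```text
t: 33.43
eef_pos: [0.497, 0.1253, 0.0731]
orientation: [-3.141, -0.002, 2.908]
contact_force: [-5.7, 1.4, -1.1]
gripper_width: 0.404
grasp_force: 92.7
```

Call:
move_arm([
  [-0.003,0,0,0,0,0],
  [-0.006,0,0,0,0,0],
  [-0.007,0,0,0,0,0],
  [-0.007,0,0,0,0,0],
  [-0.007,0,0,0,0,0],
])

```text
t: 33.85
eef_pos: [0.497, 0.1253, 0.0729]
orientation: [-3.141, -0.004, 2.908]
contact_force: [-8.0, 2.0, 1.5]
gripper_width: 0.407
grasp_force: 92.9
```

Call:
move_arm([
  [0,0,0,0,0,0],
  [0,0,0,0,0,0],
  [0,0,0,0,0,0],
  [0,0,0,0,0,0],
  [0,0,0,0,0,0],
])

```text
t: 34.27
eef_pos: [0.497, 0.1253, 0.0729]
orientation: [-3.141, -0.004, 2.908]
contact_force: [-8.2, 2.5, 1.4]
gripper_width: 0.411
grasp_force: 92.9
```

Run:
```python
from h import *
at("H2",.078,True);o=robot.get_obs(); print(np.round(o["moment"],2))
```

```text
t 34.27 eef [0.497  0.1253 0.0729] [-3.1411 -0.0044  2.908 ] -> shift [-0.017  -0.0005 -0.0041] turn [-0.0003 -0.0028  0.0009] F [-8.2  2.5  1.4] w 0.411 gf 92.9
[ 0.19  0.87 -0.  ]
```

Call:
move_arm([
  [0.04,0,0,0,0,0],
  [0.1,0,0,0,0,0],
  [0.2,0,0,0,0,0],
  [0.3,0,0,0,0,0],
  [0.42,0,0,0,0,0],
])

```text
t: 34.68
eef_pos: [0.4382, 0.1395, 0.0738]
orientation: [3.141, 0.003, 2.907]
contact_force: [0.8, -0.3, -3.2]
gripper_width: 0.408
grasp_force: 92.4
```

Call:
move_arm([
  [0.12,0,0,0,0,0],
  [0.24,0,0,0,0,0],
  [0.34,0,0,0,0,0],
  [0.42,0,0,0,0,0],
  [0.46,0,0,0,0,0],
])

```text
t: 35.1
eef_pos: [0.3691, 0.1557, 0.0733]
orientation: [-3.142, 0.0, 2.909]
contact_force: [-1.1, 0.5, -3.5]
gripper_width: 0.404
grasp_force: 92.4
```

Call:
move_arm([
  [-0.03,-0.14,0,0,0,0.08],
  [-0.07,-0.3,0,0,0,0.16],
  [-0.11,-0.46,0,0,0,0.24],
  [-0.15,-0.62,0,0,0,0.32],
  [-0.18,-0.78,0,0,0,0.4],
])

```text
t: 35.52
eef_pos: [0.371, 0.034, 0.074]
orientation: [3.14, 0.003, 2.277]
contact_force: [-0.5, 0.1, -3.0]
gripper_width: 0.406
grasp_force: 92.5
```

Call:
move_arm([
  [0,0,0,0,0,0.08],
  [0,0,0,0,0,0.16],
  [0,0,0,0,0,0.24],
  [0,0,0,0,0,0.32],
  [0,0,0,0,0,0.4],
])

```text
t: 35.93
eef_pos: [0.3708, 0.0349, 0.0738]
orientation: [3.139, 0.001, 1.651]
contact_force: [1.1, -0.4, -2.7]
gripper_width: 0.406
grasp_force: 92.5
```

Call:
move_arm([
  [0,0,0,0,0,0.08],
  [0,0,0,0,0,0.16],
  [0,0,0,0,0,0.24],
  [0,0,0,0,0,0.32],
  [0,0,0,0,0,0.4],
])

```text
t: 36.35
eef_pos: [0.3708, 0.035, 0.0738]
orientation: [3.139, -0.001, 1.026]
contact_force: [-0.4, 0.4, -2.8]
gripper_width: 0.411
grasp_force: 92.5
```

Call:
move_arm([
  [0,0,0,0,0,0.08],
  [0,0,0,0,0,0.16],
  [0,0,0,0,0,0.24],
  [0,0,0,0,0,0.32],
  [0,0,0,0,0,0.4],
])

```text
t: 36.77
eef_pos: [0.3708, 0.0351, 0.0738]
orientation: [3.14, -0.002, 0.402]
contact_force: [1.2, 0.7, -3.2]
gripper_width: 0.41
grasp_force: 92.5
```

Call:
move_arm([
  [0,0,0,0,0,0.08],
  [0,0,0,0,0,0.16],
  [0,0,0,0,0,0.24],
  [0,0,0,0,0,0.32],
  [0,0,0,0,0,0.4],
])

```text
t: 37.18
eef_pos: [0.3708, 0.0351, 0.0738]
orientation: [3.142, -0.002, -0.223]
contact_force: [-0.2, 0.3, -2.5]
gripper_width: 0.409
grasp_force: 92.5
```

Run:
```python
from h import *
at("H3",.2)
```

```text
t 37.18 eef [0.3708 0.0351 0.0738] [ 3.1415e+00 -2.4000e-03 -2.2350e-01] -> shift [0.1935 0.191  0.1156] turn [ 0.     -0.0015  0.0264] F [-0.2  0.3 -2.5] w 0.409 gf 92.5
```

Call:
move_arm([
  [0.07,0.08,0.04,0,-0.0015,0.026],
  [0.14,0.14,0.08,0,-0.0015,0.026],
  [0.193,0.19,0.115,0,-0.0015,0.026],
  [0.193,0.19,0.115,0,-0.0015,0.026],
  [0.193,0.19,0.115,0,-0.0015,0.026],
])

```text
t: 37.6
eef_pos: [0.3922, 0.0009, 0.056]
orientation: [-3.142, 0.003, -0.259]
contact_force: [-0.4, 0.6, -2.9]
gripper_width: 0.413
grasp_force: 92.4
```

Call:
move_arm([
  [0,0,0,0,0,0],
  [0,0,0,0,0,0],
  [0,0,0,0,0,0],
  [0,0,0,0,0,0],
])

```text
t: 37.93
eef_pos: [0.3917, 0.0016, 0.0562]
orientation: [3.142, 0.002, -0.257]
contact_force: [0.4, -0.0, -3.4]
gripper_width: 0.408
grasp_force: 92.4
```

Run:
```python
from h import *
at("H3",.128); hand()
```

```text
t 37.93 eef [0.3917 0.0016 0.0562] [ 3.1416e+00  2.2000e-03 -2.5740e-01] -> shift [ 0.4885  0.008  -0.0033] turn [0.     0.0014 0.0049] F [ 0.4 -0.  -3.4] w 0.408 gf 92.4
held mid [ 0.0859 -0.0007  0.005 ] w 0.0277
held mid [ 0.0712 -0.0007  0.005 ] w 0.0281
held mid [ 0.0516 -0.0005  0.005 ] w 0.0278
```

Call:
move_arm([
  [0.05,0.004,-0.002,0,0.001,0.005],
  [0.1,0.008,-0.002,0,0.001,0.005],
  [0.16,0.008,-0.002,0,0.001,0.005],
  [0.22,0.008,-0.002,0,0.001,0.005],
  [0.28,0.008,-0.002,0,0.001,0.005],
])

```text
t: 38.4
eef_pos: [0.4336, -0.011, 0.0564]
orientation: [3.142, 0.0, -0.266]
contact_force: [-1.8, -0.1, -2.6]
gripper_width: 0.407
grasp_force: 92.4
```

Call:
move_arm([
  [0.05,0,0,0,0,0],
  [0.1,0,0,0,0,0],
  [0.15,0,0,0,0,0],
  [0.2,0,0,0,0,0],
  [0.2,0,0,0,0,0],
])

```text
t: 38.82
eef_pos: [0.4633, -0.0191, 0.0565]
orientation: [-3.142, -0.002, -0.266]
contact_force: [0.4, -0.5, -3.5]
gripper_width: 0.408
grasp_force: 92.4
```

Run:
```python
from h import *
at("H3",.114)
```

```text
t 38.82 eef [ 0.4633 -0.0191  0.0565] [-3.1416e+00 -1.9000e-03 -2.6610e-01] -> shift [ 0.085  -0.0043  0.    ] turn [-0.     -0.0012 -0.0007] F [ 0.4 -0.5 -3.5] w 0.408 gf 92.4
```

Call:
move_arm([
  [0.02,-0.004,0,0,0,0],
  [0.04,-0.004,0,0,0,0],
  [0.06,-0.004,0,0,0,0],
  [0.08,-0.004,0,0,0,0],
  [0.08,-0.004,0,0,0,0],
])

```text
t: 39.23
eef_pos: [0.4739, -0.0213, 0.0565]
orientation: [3.142, -0.001, -0.266]
contact_force: [1.7, -0.3, -3.8]
gripper_width: 0.408
grasp_force: 92.4
```

Call:
move_arm([
  [0.015,0,0,0,0,0],
  [0.03,0,0,0,0,0],
  [0.045,0,0,0,0,0],
  [0.06,0,0,0,0,0],
  [0.06,0,0,0,0,0],
])

```text
t: 39.65
eef_pos: [0.4823, -0.0236, 0.0564]
orientation: [3.142, -0.0, -0.266]
contact_force: [0.7, -0.6, -4.1]
gripper_width: 0.407
grasp_force: 92.4
```

Run:
```python
from h import *
at("H3",.070); o=robot.get_obs(); print(np.round(o["moment"],2))
```

```text
t 39.65 eef [ 0.4823 -0.0236  0.0564] [ 3.1415e+00 -2.0000e-04 -2.6590e-01] -> shift [ 0.2485 -0.0003 -0.0008] turn [ 0.     -0.0001 -0.0006] F [ 0.7 -0.6 -4.1] w 0.407 gf 92.4
[0.05 0.07 0.02]
```

Call:
move_arm([
  [0.02,0,0,0,0,0],
  [0.04,0,0,0,0,0],
  [0.06,0,0,0,0,0],
  [0.08,0,0,0,0,0],
  [0.1,0,0,0,0,0],
])

```text
t: 40.07
eef_pos: [0.4964, -0.0274, 0.0562]
orientation: [3.142, 0.001, -0.266]
contact_force: [-0.3, 0.7, -3.2]
gripper_width: 0.405
grasp_force: 92.4
```

Call:
move_arm([
  [0.03,0,0,0,0,0],
  [0.06,0,0,0,0,0],
  [0.09,0,0,0,0,0],
  [0.12,0,0,0,0,0],
  [0.15,0,0,0,0,0],
])

```text
t: 40.48
eef_pos: [0.5183, -0.0334, 0.0562]
orientation: [3.142, 0.001, -0.266]
contact_force: [0.9, -0.8, -3.8]
gripper_width: 0.405
grasp_force: 92.4
```

Call:
move_arm([
  [0,0,0,0,0,0],
  [0,0,0,0,0,0],
  [0,0,0,0,0,0],
])

```text
t: 40.73
eef_pos: [0.5179, -0.0333, 0.0562]
orientation: [3.142, 0.0, -0.266]
contact_force: [0.2, 0.6, -4.4]
gripper_width: 0.41
grasp_force: 92.4
```

Run:
```python
from h import *
at("H3",.215); o=robot.get_obs(); print(np.round(o["moment"],2))
```

```text
t 40.73 eef [ 0.5179 -0.0333  0.0562] [ 3.1415e+00  4.0000e-04 -2.6590e-01] -> shift [-9.646e-01  6.000e-04 -1.600e-03] turn [ 0.      0.0002 -0.0006] F [ 0.2  0.6 -4.4] w 0.41 gf 92.4
[-0.02 -0.04  0.  ]
```

Call:
move_arm([
  [-0.06,0,0,0,0,0],
  [-0.14,0,0,0,0,0],
  [-0.24,0,0,0,0,0],
  [-0.34,0,0,0,0,0],
  [-0.45,0,0,0,0,0],
])

```text
t: 41.15
eef_pos: [0.4511, -0.0151, 0.0561]
orientation: [3.142, 0.002, -0.266]
contact_force: [0.4, 0.7, -3.9]
gripper_width: 0.403
grasp_force: 92.4
```

Call:
move_arm([
  [-0.1,0,0,0,0,0],
  [-0.2,0,0,0,0,0],
  [-0.3,0,0,0,0,0],
  [-0.4,0,-0.1,0,0,0],
  [-0.51,0,-0.2,0,0,0],
])

```text
t: 41.57
eef_pos: [0.3762, 0.0052, 0.0857]
orientation: [3.141, 0.004, -0.266]
contact_force: [0.1, -0.2, -2.5]
gripper_width: 0.407
grasp_force: 92.4
```

Call:
move_arm([
  [0,0,0,0,0,-0.08],
  [0,0,0,0,0,-0.16],
  [0,0,0,0,0,-0.24],
  [0,0,0,0,0,-0.32],
  [0,0,0,0,0,-0.4],
])

```text
t: 41.98
eef_pos: [0.3779, 0.0049, 0.0864]
orientation: [-3.141, 0.001, 0.366]
contact_force: [-0.5, 0.2, -3.1]
gripper_width: 0.402
grasp_force: 92.5
```

Call:
move_arm([
  [0,0,0,0,0,-0.08],
  [0,0,0,0,0,-0.16],
  [0,0,0,0,0,-0.24],
  [0,0,0,0,0,-0.32],
  [0,0,0,0,0,-0.4],
])

```text
t: 42.4
eef_pos: [0.3779, 0.0049, 0.0863]
orientation: [-3.141, 0.0, 0.99]
contact_force: [0.1, -0.5, -1.8]
gripper_width: 0.411
grasp_force: 92.5
```

Call:
move_arm([
  [0,0,0,0,0,-0.08],
  [0,0,0,0,0,-0.16],
  [0,0,0,0,0,-0.24],
  [0,0,0,0,0,-0.32],
  [0,0,0,0,0,-0.4],
])

```text
t: 42.82
eef_pos: [0.3779, 0.0049, 0.0863]
orientation: [-3.141, -0.0, 1.616]
contact_force: [-0.4, 0.8, -2.5]
gripper_width: 0.408
grasp_force: 92.5
```

Call:
move_arm([
  [0,0,0,0,0,-0.08],
  [0,0,0,0,0,-0.16],
  [0,0,0,0,0,-0.24],
  [0,0,0,0,0,-0.32],
  [0,0,0,0,0,-0.4],
])

```text
t: 43.23
eef_pos: [0.3778, 0.0049, 0.0863]
orientation: [-3.141, -0.001, 2.241]
contact_force: [-0.3, 0.0, -3.4]
gripper_width: 0.412
grasp_force: 92.5
```

Call:
move_arm([
  [0,0,0,0,0,-0.08],
  [0,0,0,0,0,-0.16],
  [0,0,0,0,0,-0.24],
  [0,0,0,0,0,-0.32],
  [0,0,0,0,0,-0.41],
])

```text
t: 43.65
eef_pos: [0.3779, 0.0049, 0.0863]
orientation: [-3.142, -0.001, 2.865]
contact_force: [1.1, -0.4, -2.4]
gripper_width: 0.406
grasp_force: 92.5
```

Call:
move_arm([
  [0,0,0,0,0,0],
  [0,0,0,0,0,0],
  [0,0,0,0,0,0],
])

```text
t: 43.9
eef_pos: [0.3784, 0.0047, 0.0863]
orientation: [-3.142, -0.001, 2.857]
contact_force: [-0.4, 0.2, -3.7]
gripper_width: 0.409
grasp_force: 92.5
```

Run:
```python
from h import *
at("H3",.14,True)
```

```text
t 43.9 eef [0.3784 0.0047 0.0863] [-3.1415e+00 -9.0000e-04  2.8566e+00] -> shift [-0.4998  0.0092  0.1982] turn [-0.     -0.0006 -0.0127] F [-0.4  0.2 -3.7] w 0.409 gf 92.5
```

Call:
move_arm([
  [-0.08,0.009,0.1,0,0,-0.012],
  [-0.18,0.009,0.198,0,0,-0.012],
  [-0.3,0.009,0.198,0,0,-0.012],
  [-0.4,0.009,0.198,0,0,-0.012],
  [-0.49,0.009,0.198,0,0,-0.012],
])

```text
t: 44.32
eef_pos: [0.4504, -0.0148, 0.0562]
orientation: [-3.142, -0.001, 2.876]
contact_force: [0.5, 0.1, -2.7]
gripper_width: 0.405
grasp_force: 92.4
```

Call:
move_arm([
  [0,0,0,0,0,0],
  [0,0,0,0,0,0],
  [0,0,0,0,0,0],
  [0,0,0,0,0,0],
  [0,0,0,0,0,0],
])

```text
t: 44.73
eef_pos: [0.4486, -0.0142, 0.0563]
orientation: [-3.142, -0.002, 2.878]
contact_force: [0.0, -0.2, -3.3]
gripper_width: 0.409
grasp_force: 92.4
```

Run:
```python
from h import *
at("H3",.088,True)
```

```text
t 44.73 eef [ 0.4486 -0.0142  0.0563] [-3.1415e+00 -2.0000e-03  2.8778e+00] -> shift [-0.3617 -0.002  -0.0021] turn [-0.     -0.0013  0.0008] F [ 0.  -0.2 -3.3] w 0.409 gf 92.4
```

Call:
move_arm([
  [-0.04,-0.002,0,0,-0.001,0],
  [-0.08,-0.002,0,0,-0.001,0],
  [-0.12,-0.002,0,0,-0.001,0],
  [-0.16,-0.002,0,0,-0.001,0],
  [-0.2,-0.002,0,0,-0.001,0],
])

```text
t: 45.15
eef_pos: [0.4775, -0.0224, 0.0557]
orientation: [-3.141, -0.004, 2.878]
contact_force: [-3.8, 0.6, -4.3]
gripper_width: 0.407
grasp_force: 92.5
```

Call:
move_arm([
  [-0.04,0,0,0,0,0],
  [-0.08,0,0,0,0,0],
  [-0.12,0,0,0,0,0],
  [-0.15,0,0,0,0,0],
  [-0.16,0,0,0,0,0],
])

```text
t: 45.57
eef_pos: [0.5037, -0.0295, 0.057]
orientation: [-3.142, 0.003, 2.878]
contact_force: [-0.7, -0.1, -4.1]
gripper_width: 0.405
grasp_force: 92.4
```

Call:
move_arm([
  [-0.01,0,0,0,0,0],
  [-0.015,0,0,0,0,0],
  [-0.02,0,0,0,0,0],
  [-0.02,0,0,0,0,0],
])

```text
t: 45.9
eef_pos: [0.5048, -0.0298, 0.0566]
orientation: [-3.142, 0.001, 2.878]
contact_force: [-0.2, -0.0, -3.6]
gripper_width: 0.405
grasp_force: 92.4
```

Run:
```python
from h import *
at("H3",.0805,True)
```

```text
t 45.9 eef [ 0.5048 -0.0298  0.0566] [-3.1416e+00  1.2000e-03  2.8780e+00] -> shift [-0.0226  0.0002  0.0007] turn [-0.      0.0008  0.0009] F [-0.2 -0.  -3.6] w 0.405 gf 92.4
```

Call:
move_arm([
  [-0.005,0,0,0,0,0],
  [-0.01,0,0,0,0,0],
  [-0.01,0,0,0,0,0],
])

```text
t: 46.15
eef_pos: [0.5062, -0.0301, 0.0566]
orientation: [-3.142, 0.001, 2.878]
contact_force: [-0.3, 0.5, -3.5]
gripper_width: 0.411
grasp_force: 92.4
```

Call:
move_arm([
  [-0.003,0,0,0,0,0],
  [-0.006,0,0,0,0,0],
  [-0.006,0,0,0,0,0],
])

```text
t: 46.4
eef_pos: [0.5071, -0.0304, 0.0565]
orientation: [-3.142, 0.001, 2.878]
contact_force: [-0.6, -0.1, -4.5]
gripper_width: 0.405
grasp_force: 92.4
```

Call:
move_arm([
  [-0.003,0,0,0,0,0],
  [-0.006,0,0,0,0,0],
  [-0.006,0,0,0,0,0],
])

```text
t: 46.65
eef_pos: [0.508, -0.0306, 0.0565]
orientation: [-3.142, 0.001, 2.878]
contact_force: [-0.8, 0.6, -3.5]
gripper_width: 0.406
grasp_force: 92.4
```

Call:
move_arm([
  [-0.003,0,0,0,0,0],
  [-0.006,0,0,0,0,0],
  [-0.006,0,0,0,0,0],
])

```text
t: 46.9
eef_pos: [0.5082, -0.0307, 0.0563]
orientation: [-3.142, -0.001, 2.878]
contact_force: [-3.2, 0.4, -1.4]
gripper_width: 0.407
grasp_force: 92.5
```

Call:
move_arm([
  [-0.003,0,0,0,0,0],
  [-0.005,0,0,0,0,0],
  [-0.005,0,0,0,0,0],
])

```text
t: 47.15
eef_pos: [0.5082, -0.0307, 0.0562]
orientation: [-3.141, -0.002, 2.878]
contact_force: [-5.4, 1.0, -1.0]
gripper_width: 0.408
grasp_force: 92.8
```

Call:
move_arm([
  [-0.003,0,0,0,0,0],
  [-0.006,0,0,0,0,0],
  [-0.009,0,0,0,0,0],
  [-0.009,0,0,0,0,0],
  [-0.009,0,0,0,0,0],
])

```text
t: 47.57
eef_pos: [0.5083, -0.0307, 0.0558]
orientation: [-3.141, -0.005, 2.878]
contact_force: [-8.2, 2.3, 1.9]
gripper_width: 0.406
grasp_force: 93.0
```

Call:
move_arm([
  [0,0,0,0,0,0],
  [0,0,0,0,0,0],
  [0,0,0,0,0,0],
  [0,0,0,0,0,0],
  [0,0,0,0,0,0],
])

```text
t: 47.98
eef_pos: [0.5082, -0.0306, 0.0558]
orientation: [-3.141, -0.005, 2.878]
contact_force: [-7.7, 2.7, 0.8]
gripper_width: 0.408
grasp_force: 93.0
```

Run:
```python
from h import *
at("H3",.215,True)
```

```text
t 47.98 eef [ 0.5082 -0.0306  0.0558] [-3.1414 -0.0051  2.878 ] -> shift [8.975e-01 1.200e-03 2.000e-04] turn [-0.0001 -0.0033  0.0009] F [-7.7  2.7  0.8] w 0.408 gf 93.0
```

Call:
move_arm([
  [0.04,0,0,0,0,0],
  [0.1,0,0,0,0,0],
  [0.2,0,0,0,0,0],
  [0.3,0,0,0,0,0],
  [0.42,0,0,0,0,0],
])

```text
t: 48.4
eef_pos: [0.4506, -0.0152, 0.0571]
orientation: [3.142, 0.004, 2.878]
contact_force: [-0.8, -0.5, -3.4]
gripper_width: 0.406
grasp_force: 92.4
```

Call:
move_arm([
  [0.12,0,0,0,0,0],
  [0.24,0,0,0,0,0],
  [0.34,0,0,0,0,0],
  [0.42,0,0,0,0,0],
  [0.48,0,0,0,0,0],
])

```text
t: 48.82
eef_pos: [0.3795, 0.0041, 0.0566]
orientation: [-3.142, 0.002, 2.878]
contact_force: [0.1, -0.3, -3.4]
gripper_width: 0.412
grasp_force: 92.4
```

Call:
move_arm([
  [0,0,-0.2,0,0,0],
  [0,0,-0.4,0,0,0],
  [0,0,-0.6,0,0,0],
  [0,0,-0.8,0,0,0],
  [0,0,-1,0,0,0],
])

```text
t: 49.23
eef_pos: [0.3804, 0.0038, 0.2083]
orientation: [-3.142, 0.003, 2.878]
contact_force: [0.6, -0.3, -3.4]
gripper_width: 0.403
grasp_force: 92.3
```

Call:
move_arm([
  [-0.05,-0.17,0,0,0,0.08],
  [-0.1,-0.34,0,0,0,0.16],
  [-0.14,-0.5,0,0,0,0.24],
  [-0.18,-0.67,0,0,0,0.32],
  [-0.23,-0.84,0,0,0,0.4],
])

```text
t: 49.65
eef_pos: [0.3808, -0.128, 0.2069]
orientation: [3.14, 0.003, 2.247]
contact_force: [0.6, 0.5, -3.2]
gripper_width: 0.409
grasp_force: 92.5
```

Call:
move_arm([
  [0,0,0,0,0,0.08],
  [0,0,0,0,0,0.16],
  [0,0,0,0,0,0.24],
  [0,0,0,0,0,0.32],
  [0,0,0,0,0,0.4],
])

```text
t: 50.07
eef_pos: [0.381, -0.1271, 0.2067]
orientation: [3.139, 0.001, 1.621]
contact_force: [-0.8, -0.0, -2.6]
gripper_width: 0.411
grasp_force: 92.5
```

Run:
```python
from h import *
go([.365,-.31,.2],1.5)
```

```text
t 50.07 eef [ 0.381  -0.1271  0.2067] [3.1394e+00 1.3000e-03 1.6214e+00] -> shift [-1.2122 -0.1682  0.0457] turn [0.0014 0.0008 0.0773] F [-0.8 -0.  -2.6] w 0.411 gf 92.5
```

Call:
move_arm([
  [-0.2,-0.08,0,0,0,0.03],
  [-0.4,-0.12,0,0,0,0.06],
  [-0.6,-0.17,0,0,0,0.077],
  [-0.8,-0.17,0,0,0,0.077],
  [-0.95,-0.17,0,0,0,0.077],
])

```text
t: 50.48
eef_pos: [0.3634, -0.2732, 0.2071]
orientation: [3.139, 0.003, 1.506]
contact_force: [1.0, -0.2, -2.8]
gripper_width: 0.41
grasp_force: 92.5
```

Call:
move_arm([
  [-0.13,0,0,0,0,0],
  [-0.25,0,0,0,0,0],
  [-0.25,0,0,0,0,0],
  [-0.25,0,0,0,0,0],
  [-0.25,0,0,0,0,0],
])

```text
t: 50.9
eef_pos: [0.361, -0.3074, 0.2063]
orientation: [3.141, -0.0, 1.507]
contact_force: [-0.4, 1.2, -3.6]
gripper_width: 0.406
grasp_force: 92.5
```

Run:
```python
from h import *
go([.437,-.304,.2],1.5)
c=robot.read_camera("wrist"); np.save("w9.npy",c,allow_pickle=True); cv2.imwrite("pics/w9.png",cv2.resize(c["image"][:,:,::-1],(800,600)))
```

```text
t 50.9 eef [ 0.361  -0.3074  0.2063] [ 3.1408e+00 -4.0000e-04  1.5069e+00] -> shift [0.0549 0.5042 0.0427] turn [ 0.0005 -0.0002  0.0044] F [-0.4  1.2 -3.6] w 0.406 gf 92.5
```

View pics/w9.png

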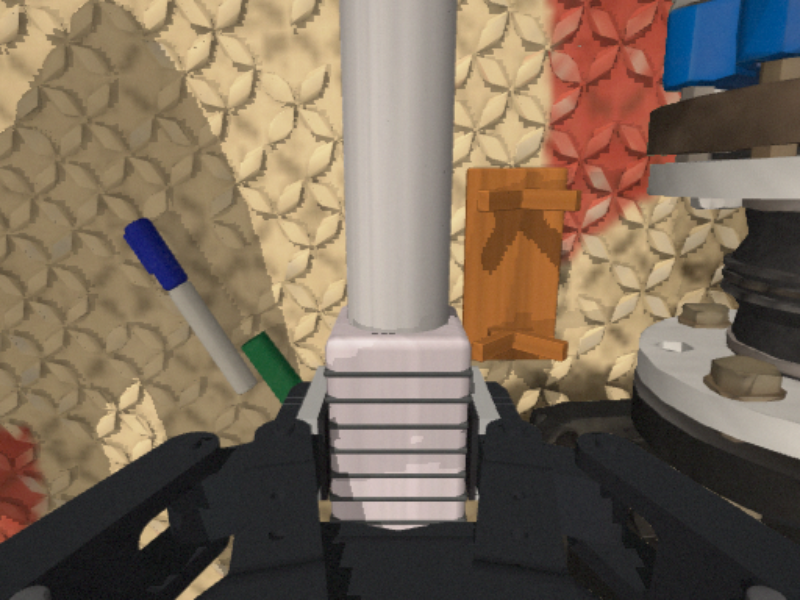

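The wrist view (800 wide) shows the stand clearly: base corners near (467,168), (564,168), (463,357) and (557,359), far saddle top from (478,200) to (580,200). The machine's flanges start at columns 635–650, so I'll check clearance there before going down.

Run:
```python
from h import *
s=.64;c=L("w9");t=L("t5")
im=c["image"]; 
B=np.array([ray(c,(u*s,v*s),.008)[:2] for u,v in ((467,168),(564,168),(557,359),(463,357))])
print("base",B.round(4).tolist(),"ctr",B.mean(0).round(4),"sides",np.linalg.norm(B[0]-B[1]).round(4),np.linalg.norm(B[1]-B[2]).round(4))
for n,u,v in (("farL",478,200),("farR",580,200),("nearL",483,357),("nearR",567,352)): print(n,ray(c,(u*s,v*s),.045)[:2].round(4))
# orange mask extents in w9
h=cv2.cvtColor(im,cv2.COLOR_RGB2HSV); m=((h[:,:,0]>8)&(h[:,:,0]<16)&(h[:,:,1]>150)).astype(np.uint8); m=cv2.morphologyEx(m,2,np.ones((3,3)))
n,l,st,ce=cv2.connectedComponentsWithStats(m); k=1+st[1:,4].argmax(); print("mask800",(st[k][:4]/s).round(0),st[k][4])
for v in (172,180,250,280,310): 
    x=np.where(l[int(v*s)]==k)[0]; print(v,x.min()/s,x.max()/s)
# stand in top view
im=t["image"];h=cv2.cvtColor(im,cv2.COLOR_RGB2HSV); m=((h[:,:,0]>8)&(h[:,:,0]<16)&(h[:,:,1]>140)).astype(np.uint8);m[:200]=0;m[:,:330]=0;m[:,410:]=0;m[260:]=0
P=cv2.findNonZero(m); r=cv2.minAreaRect(P); print("top rect",r, ray(t,r[0],.02).round(4), ray(t,r[0],.04).round(4))
for n,a,b in (("fl1",(388,214.7),(635*s,385*s)),("fl2",(359,215),(649*s,180*s))):
    print(n,tri([(t,a),(c,b)]))
```

```text
base [[0.4104, -0.2391], [0.4717, -0.2431], [0.47, -0.3722], [0.4042, -0.3664]] ctr [ 0.4391 -0.3052] sides 0.0615 0.1291
farL [ 0.4111 -0.2574]
farR [ 0.4692 -0.2611]
nearL [ 0.4122 -0.3529]
nearR [ 0.4642 -0.3529]
mask800 [462. 167. 119. 194.] 7645
172 467.1875 565.625
180 467.1875 565.625
250 465.625 559.375
280 464.0625 557.8125
310 464.0625 554.6875
top rect ((370.49908447265625, 234.26080322265625), (29.54069709777832, 19.058513641357422), 4.969740867614746) [ 0.4378 -0.3199  0.02  ] [ 0.4366 -0.3155  0.04  ]
fl1 (array([ 0.49650447, -0.36531779,  0.06851907]), [[0.4, 0.2], [0.7, -1.4]])
fl2 (array([ 0.48754276, -0.25940506,  0.0946919 ]), [[-3.0, 1.1], [5.3, 12.0]])
```

```bash
cat >> h.py <<'E'
def seat(z,pos=(.4377,-.3028),yaw=1.544):
    B=R.from_euler('xyz',[np.pi,0,yaw])*R.from_rotvec([-np.radians(15),0,0])*R.from_rotvec([0,-np.radians(3.08),0])
    go([*pos,z],rpy=B.as_euler('xyz')); print("down in tool axes",(B.as_matrix().T@[0,0,-1]).round(3))
E
python3 - <<'E'
from h import *
seat(.13)
E
```

```text
t 50.95 eef [ 0.3611 -0.3071  0.2063] [ 3.1409e+00 -3.0000e-04  1.5075e+00] -> shift [0.0607 0.5078 0.5092] turn [-0.1668 -0.0312 -0.0186] F [-0.6  0.6 -2.9] w 0.405 gf 92.5
down in tool axes [ 0.052 -0.259  0.965]
```

Call:
move_arm([
  [0.06,0.1,0,-0.08,-0.015,-0.019],
  [0.06,0.2,0,-0.167,-0.031,-0.019],
  [0.06,0.35,0.1,-0.167,-0.031,-0.019],
  [0.06,0.508,0.25,-0.167,-0.031,-0.019],
  [0.06,0.508,0.4,-0.167,-0.031,-0.019],
])

```text
t: 51.37
eef_pos: [0.4412, -0.3042, 0.1482]
orientation: [2.873, 0.057, 1.532]
contact_force: [-0.2, -0.5, -2.6]
gripper_width: 0.411
grasp_force: 92.4
```

Call:
move_arm([
  [0,0,0,0,0,0],
  [0,0,0,0,0,0],
  [0,0,0,0,0,0],
  [0,0,0,0,0,0],
  [0,0,0,0,0,0],
])

```text
t: 51.78
eef_pos: [0.4384, -0.3047, 0.1483]
orientation: [2.877, 0.055, 1.53]
contact_force: [-1.0, -0.1, -2.7]
gripper_width: 0.409
grasp_force: 92.4
```

Run:
```python
from h import *
seat(.075); c=robot.read_camera("wrist"); np.save("w10.npy",c,allow_pickle=True); cv2.imwrite("pics/w10.png",cv2.resize(c["image"][:,:,::-1],(800,600)))
```

```text
t 51.78 eef [ 0.4384 -0.3047  0.1483] [2.8768 0.0547 1.53  ] -> shift [ 0.0388 -0.1326  0.4691] turn [0.0017 0.0017 0.0004] F [-1.  -0.1 -2.7] w 0.409 gf 92.4
down in tool axes [ 0.052 -0.259  0.965]
```

View pics/w10.png

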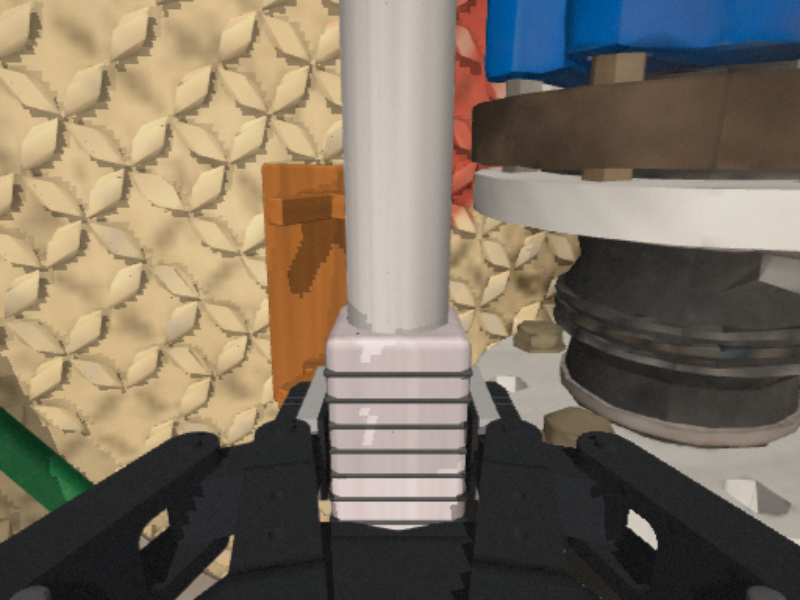

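The wrist view shows the gauge over the stand, base left edge at column 263–275 and far saddle at row 205. The flanges are to the right, clear of the fingers. I'll descend.

Run:
```python
from h import *
c=L("w10"); print(proj(c,[.4104,-.2391,.008])/.64, "seen (263,163)"); print(proj(c,[.4111,-.2574,.045])/.64,"seen far saddle left (267,210)")
```

```text
[260.79771359 163.79680586] seen (263,163)
[267.86028367 211.05872951] seen far saddle left (267,210)
```

Call:
move_arm([
  [0.008,-0.026,0.09,0.0017,0.0017,0],
  [0.016,-0.052,0.18,0.0017,0.0017,0],
  [0.024,-0.08,0.28,0.0017,0.0017,0],
  [0.032,-0.106,0.37,0.0017,0.0017,0],
  [0.039,-0.133,0.469,0.0017,0.0017,0],
])

```text
t: 52.25
eef_pos: [0.4374, -0.3026, 0.0738]
orientation: [2.88, 0.051, 1.53]
contact_force: [1.1, -0.6, -2.2]
gripper_width: 0.407
grasp_force: 92.6
```

Call:
move_arm([
  [0,0,0,0,0,0],
  [0,0,0,0,0,0],
  [0,0,0,0,0,0],
])

```text
t: 52.5
eef_pos: [0.4375, -0.3027, 0.0745]
orientation: [2.88, 0.051, 1.53]
contact_force: [-0.4, -0.2, -3.2]
gripper_width: 0.408
grasp_force: 92.5
```

Run:
```python
from h import *
seat(.053)
```

```text
t 52.5 eef [ 0.4375 -0.3027  0.0745] [2.8802 0.0513 1.5305] -> shift [ 0.0065 -0.0357  0.1385] turn [-0.0005 -0.0005  0.0001] F [-0.4 -0.2 -3.2] w 0.408 gf 92.5
down in tool axes [ 0.052 -0.259  0.965]
```

Call:
move_arm([
  [0.002,-0.009,0.035,0,0,0],
  [0.004,-0.018,0.07,0,0,0],
  [0.005,-0.027,0.105,0,0,0],
  [0.007,-0.036,0.138,0,0,0],
  [0.007,-0.036,0.138,0,0,0],
])

```text
t: 52.92
eef_pos: [0.4361, -0.3009, 0.0503]
orientation: [2.884, 0.048, 1.531]
contact_force: [0.2, 0.8, -3.3]
gripper_width: 0.406
grasp_force: 92.5
```

Call:
move_arm([
  [0,-0.003,0.01,0,0,0],
  [0.001,-0.005,0.02,0,0,0],
  [0.001,-0.005,0.02,0,0,0],
])

```text
t: 53.17
eef_pos: [0.437, -0.3017, 0.0485]
orientation: [2.882, 0.049, 1.531]
contact_force: [-0.0, -0.3, -3.6]
gripper_width: 0.413
grasp_force: 92.5
```

Call:
move_arm([
  [0,-0.001,0.004,0,0,0],
  [0,-0.002,0.008,0,0,0],
  [0,-0.002,0.008,0,0,0],
])

```text
t: 53.42
eef_pos: [0.4372, -0.302, 0.048]
orientation: [2.881, 0.05, 1.531]
contact_force: [-2.2, 2.2, 2.3]
gripper_width: 0.41
grasp_force: 93.5
```

Call:
move_arm([
  [0,-0.001,0.004,0,0,0],
  [0,-0.002,0.008,0,0,0],
  [0,-0.002,0.008,0,0,0],
])

```text
t: 53.67
eef_pos: [0.4374, -0.3019, 0.0476]
orientation: [2.881, 0.05, 1.531]
contact_force: [-6.8, 6.0, 11.3]
gripper_width: 0.406
grasp_force: 95.0
```

Call:
move_arm([
  [0,0.001,-0.005,0,0,0],
  [0,0.001,-0.005,0,0,0],
  [0,0.001,-0.005,0,0,0],
], squeeze=30)

```text
t: 53.92
eef_pos: [0.4373, -0.302, 0.0478]
orientation: [2.881, 0.05, 1.531]
contact_force: [-3.7, 3.3, 7.9]
gripper_width: 0.406
grasp_force: 93.7
```

Call:
move_arm([
  [0,0,0,0,0,0],
  [0,0,0,0,0,0],
  [0,0,0,0,0,0],
  [0,0,0,0,0,0],
  [0,0,0,0,0,0],
], grip=0.62)

```text
t: 54.33
eef_pos: [0.4371, -0.3021, 0.047]
orientation: [2.882, 0.05, 1.531]
contact_force: [-0.2, -0.3, 0.2]
gripper_width: 0.618
grasp_force: 0.0
```

Run:
```python
from h import *
seat(.13)
o=robot.get_obs(); print((RM(o["orientation"]).T@np.array([0,0,.1])/.15).round(3))
```

```text
t 54.33 eef [ 0.4371 -0.3021  0.047 ] [2.8816 0.0499 1.5307] -> shift [-0.0321  0.1461 -0.533 ] turn [-0.0013 -0.0013  0.0001] F [-0.2 -0.3  0.2] w 0.618 gf 0.0
down in tool axes [ 0.052 -0.259  0.965]
[-0.033  0.171 -0.643]
```

Call:
move_arm([
  [0,0,-0.05,0,0,0],
  [0,0,-0.12,0,0,0],
  [0,0,-0.22,0,0,0],
  [0,0,-0.34,0,0,0],
  [0,0,-0.46,0,0,0],
])

```text
t: 54.75
eef_pos: [0.419, -0.2978, 0.115]
orientation: [2.882, 0.05, 1.531]
contact_force: [0.5, -0.7, 0.4]
gripper_width: 0.622
grasp_force: 0.0
```

Call:
move_arm([
  [0,0,-0.15,0,0,0],
  [0,0,-0.3,0,0,0],
  [0,0,-0.45,0,0,0],
  [0,-0.1,-0.6,0.05,0,0],
  [0,-0.25,-0.7,0.1,0,0],
])

```text
t: 55.17
eef_pos: [0.3565, -0.2921, 0.2096]
orientation: [3.038, 0.055, 1.53]
contact_force: [0.4, -0.4, 1.1]
gripper_width: 0.622
grasp_force: 0.0
```

Run:
```python
from h import *
go([.36,-.28,.2],1.53)
c=robot.read_camera("wrist"); np.save("w11.npy",c,allow_pickle=True); w=cv2.resize(c["image"][:,:,::-1],(464,348))
t=robot.read_camera("top")["image"][140:262,140:400,::-1]
cv2.imwrite("pics/end.png",np.vstack([cv2.resize(t,(560,263),interpolation=cv2.INTER_CUBIC),cv2.copyMakeBorder(w[:330],0,0,48,48,0)]))
```

```text
t 55.17 eef [ 0.3565 -0.2921  0.2096] [3.0377 0.0552 1.5297] -> shift [0.0852 0.014  0.0613] turn [0.0661 0.0351 0.0017] F [ 0.4 -0.4  1.1] w 0.622 gf 0.0
```

View pics/end.png

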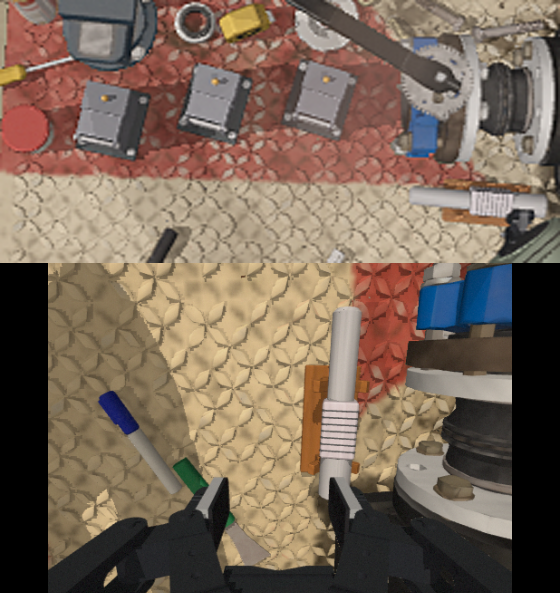

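The gauge lies in both saddles, with its handle between them at (340,430). The top view shows the housings and other things where they started. I'll hand the job in.

Call:
move_arm([
  [0,0,0,0,0,0],
  [0,0,0,0,0,0],
  [0,0,0,0,0,0],
  [0,0,0,0,0,0],
  [0,0,0,0,0,0],
])

```text
t: 55.68
eef_pos: [0.3563, -0.2904, 0.2044]
orientation: [3.04, 0.048, 1.531]
contact_force: [1.1, 0.6, 0.4]
gripper_width: 0.62
grasp_force: 0.0
```

```bash
python3 -c "
from bench import robot
print(robot.finish_job())"
```

```text
the job is handed in; nothing more can be done
None
```

I checked all three housings in order, tall, middle, then low: the go end passed right through each bore, and the no-go end was refused at about 8–10 N. The gauge now rests in its stand, nothing else looked moved in the last top view, and the job was handed in at about 56 s with no verdict returned.

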